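# Gauge the stage inserts and load the drawer

### The job

Gauge the pocket of every aluminium stage insert on the bench, going from left to right as the robot faces them: lower the depth rod upright into the pocket until it bottoms, let it rest there for a moment and read how deep it went. Pull the drawer out, load each insert whose pocket is full depth (22 mm) flat onto its own pair of dowels in the drawer, lay any insert with a shallow pocket (12 mm) flat on the floor of the grey return tray, put the rod back in its stand, and push the drawer fully shut. Keep the rest of the bench undisturbed.

Things in the scene. Friction and masses are not known exactly. Their poses are not given: they have to be found in the camera images.
- insert_a: aluminium stage insert (all look alike), 84 (x) x 44 (y) x 26 mm high, 240 g; origin centre of underside. Dowel holes 9.6 mm wide right through at x +32 and -32 mm; top centre: flat-bottomed blind pocket 16 mm wide, 22 mm (full) or 12 mm (shallow) deep, not told which. Fits either way round. Starts in the left place of the row; either a or b is there
- insert_b: stage insert of the same outside sizes, holes, origin and axes as insert_a, its pocket again 22 or 12 mm deep, not told which. Starts in the left place; either a or b is there
- insert_c: stage insert of the same outside sizes, holes, origin and axes as insert_a, its pocket again 22 or 12 mm deep, not told which. Starts in the middle place; always there
- insert_d: stage insert of the same outside sizes, holes, origin and axes as insert_a, its pocket again 22 or 12 mm deep, not told which. Starts in the right place; d or e or neither is there
- insert_e: stage insert of the same outside sizes, holes, origin and axes as insert_a, its pocket again 22 or 12 mm deep, not told which. Starts in the right place; d or e or neither is there
- rod: depth rod, 90 g, upright in its stand. From the tip up: steel shank 8 mm in diameter, 50 mm long, tip chamfered; flange 24 mm in diameter, 4 mm thick (50 to 54 mm); steel square grip 16 x 16 mm (54 to 96 mm), faces square to its x and y. Origin: centre of the shank's tip, z up along the rod
- tray: return tray: fixed shallow open tray of grey plastic, 128 (x) x 198 (y) x 14 mm high outside, walls and floor 4 mm thick; roomy for two inserts side by side along its y. Origin: centre of its underside
- stand: rod stand: fixed black block 56 x 56 x 54 mm high with a vertical hole 12 mm wide in the middle of its top. Origin: centre of its underside. The rod hangs in the hole with its flange resting on the block, its tip 4 mm above the stand's underside
- nest1 (a point): left (+y) of three places in the drawer: point on its grey floor, 14 mm above the bench, midway between two steel dowels 8 mm in diameter, 20 mm tall (top 8 mm tapered), at x +32 and -32 mm. x is the sliding direction, into the housing. A seated insert has its origin here, its x along this x. Drawer walls 22 mm high stand 59 mm beyond the outer places, 69 mm behind; front 80 mm before
- nest2 (a point): middle place in the drawer, with the same floor, dowels and axes as nest1; neighbouring places are 84 mm apart across the drawer
- nest3 (a point): right (-y) place in the drawer, with the same floor, dowels and axes as nest1; neighbouring places are 84 mm apart across the drawer
- drawer_handle (a point): middle of the dark bar handle (11 mm thick, 110 mm long, level, across the drawer), 45 mm above the bench and 35 mm before the drawer's white front panel, whose top is 72 mm above the bench. x points into the housing, whose roof is 79 mm high with a flat black pad up to 90 mm
- drawer (a joint): how far the drawer is pulled out of its housing, m: 0 fully shut, 0.152 fully out; starts nearly shut (0 to 0.03) and must be out by 0.13 or more to load. It slides level along the nests' x with about 2 N of friction and stays where it is left
- cap: bystander, to be left alone: black lens cap, 42 mm wide and 16 mm high, there only when the right place has no insert; origin at the centre of its underside
- oil: bystander, to be left alone: small amber immersion-oil bottle, 32 mm wide and 65 mm high; origin at the centre of its underside
- objective: bystander, to be left alone: steel microscope objective standing upright, 34 mm wide and 50 mm high; origin at the centre of its underside
- slidebox: bystander, to be left alone: grey slide box, 100 x 85 x 32 mm; origin at the centre of its underside
- dish: bystander, to be left alone: clear round dish, 55 mm wide and 14 mm high; origin at the centre of its underside
There are look-alikes about, which are no part of the job. What is shaped like the rod but purple is not meant.

How it is judged:
On the way, in this order (a step that is already met when the one before it is completed fails the run):
1. the rod rests on the bottom of insert_a's pocket (left place), upright, for 0.2 s (z of rod in the frame of insert_a below 0.0062 m and horizontal distance between rod and insert_a below 0.008 m and angle between the z axis of rod and the z axis of insert_a, either way round below 0.12 rad), for 0.2 s.
2. the rod rests on the bottom of insert_b's pocket (left place), upright, for 0.2 s (z of rod in the frame of insert_b below 0.0162 m and horizontal distance between rod and insert_b below 0.008 m and angle between the z axis of rod and the z axis of insert_b, either way round below 0.12 rad), for 0.2 s.
3. the rod rests on the bottom of insert_c's pocket (middle place), upright, for 0.2 s (z of rod in the frame of insert_c below 0.0062 m and horizontal distance between rod and insert_c below 0.008 m and angle between the z axis of rod and the z axis of insert_c, either way round below 0.12 rad), for 0.2 s.
4. the rod rests on the bottom of insert_d's pocket (right place), upright, for 0.2 s (z of rod in the frame of insert_d below 0.0162 m and horizontal distance between rod and insert_d below 0.008 m and angle between the z axis of rod and the z axis of insert_d, either way round below 0.12 rad), for 0.2 s.
5. the rod rests on the bottom of insert_e's pocket (right place), upright, for 0.2 s (z of rod in the frame of insert_e below 0.0062 m and horizontal distance between rod and insert_e below 0.008 m and angle between the z axis of rod and the z axis of insert_e, either way round below 0.12 rad), for 0.2 s.
At the end, for the whole second after the job is handed in: drawer shut within 6 mm; each full-depth insert on a dowel pair (centre within 3 mm, underside within 2 mm of the floor, within 0.05 rad); each shallow insert flat on the tray's floor (within 3 mm); rod upright in its stand, within 5 mm and its flange within 3 mm of resting (value of joint drawer below 0.006 m and ((horizontal distance between insert_a and nest1 below 0.003 m and z of insert_a in the frame of nest1 below 0.002 m and angle between the x axis of insert_a and the x axis of nest1, either way round below 0.05 rad and angle between insert_a's own z axis and vertical below 0.05 rad) or (horizontal distance between insert_a and nest2 below 0.003 m and z of insert_a in the frame of nest2 below 0.002 m and angle between the x axis of insert_a and the x axis of nest2, either way round below 0.05 rad and angle between insert_a's own z axis and vertical below 0.05 rad) or (horizontal distance between insert_a and nest3 below 0.003 m and z of insert_a in the frame of nest3 below 0.002 m and angle between the x axis of insert_a and the x axis of nest3, either way round below 0.05 rad and angle between insert_a's own z axis and vertical below 0.05 rad)) and ((horizontal distance between insert_c and nest1 below 0.003 m and z of insert_c in the frame of nest1 below 0.002 m and angle between the x axis of insert_c and the x axis of nest1, either way round below 0.05 rad and angle between insert_c's own z axis and vertical below 0.05 rad) or (horizontal distance between insert_c and nest2 below 0.003 m and z of insert_c in the frame of nest2 below 0.002 m and angle between the x axis of insert_c and the x axis of nest2, either way round below 0.05 rad and angle between insert_c's own z axis and vertical below 0.05 rad) or (horizontal distance between insert_c and nest3 below 0.003 m and z of insert_c in the frame of nest3 below 0.002 m and angle between the x axis of insert_c and the x axis of nest3, either way round below 0.05 rad and angle between insert_c's own z axis and vertical below 0.05 rad)) and ((horizontal distance between insert_e and nest1 below 0.003 m and z of insert_e in the frame of nest1 below 0.002 m and angle between the x axis of insert_e and the x axis of nest1, either way round below 0.05 rad and angle between insert_e's own z axis and vertical below 0.05 rad) or (horizontal distance between insert_e and nest2 below 0.003 m and z of insert_e in the frame of nest2 below 0.002 m and angle between the x axis of insert_e and the x axis of nest2, either way round below 0.05 rad and angle between insert_e's own z axis and vertical below 0.05 rad) or (horizontal distance between insert_e and nest3 below 0.003 m and z of insert_e in the frame of nest3 below 0.002 m and angle between the x axis of insert_e and the x axis of nest3, either way round below 0.05 rad and angle between insert_e's own z axis and vertical below 0.05 rad)) and horizontal distance between each of insert_b, insert_d and tray below 0.078 m and z of insert_b in the frame of tray between 0.002 and 0.007 m and angle between each of insert_b, insert_d, rod's own z axis and vertical below 0.08 rad and z of insert_d in the frame of tray between 0.002 and 0.007 m and horizontal distance between rod and stand below 0.005 m and z of rod in the frame of stand below 0.007 m and linear speed of rod below 0.02 m/s); the robot touches nothing.
It fails at once if the robot pushes a bystander with more than 3 N ((contact force between cap and the fingers above 3 N or contact force between cap and the arm above 3 N) or (contact force between oil and the fingers above 3 N or contact force between oil and the arm above 3 N) or (contact force between objective and the fingers above 3 N or contact force between objective and the arm above 3 N) or (contact force between slidebox and the fingers above 3 N or contact force between slidebox and the arm above 3 N) or (contact force between dish and the fingers above 3 N or contact force between dish and the arm above 3 N)).
Of insert_a, insert_b only 1 to 1 are there at a start; the rules pass over those that are not, and their reading is None.
Of insert_d, insert_e, cap only 1 to 1 are there at a start; the rules pass over those that are not, and their reading is None.
At some moment in a run one of insert_a, insert_b, insert_c, insert_d, insert_e may be knocked a few centimetres aside while the robot is not near it.
It also fails if it takes over 210 s, if anything falls off the work surface, if the arm or the gripper's body presses on something with over 40 N, if the wrist force passes 120 N, or if a joint passes its speed limit or range.

### The arm

A 7-joint arm with a two-finger parallel gripper is mounted at the origin on the work surface. World frame = base frame: x ahead of the robot, y to its left, z up, the work surface at z = 0. Lengths are in m, angles in rad, forces in N, time in s.
With the tool pointing down it reaches from about 0.4 to 0.85 m from the base axis. Payload 10.4 kg.
Tool frame: the origin (TCP) lies midway between the tips of the shut fingers; the grasp point (between the pads) lies 19 mm behind it; z points along the fingers, x is the direction in which the jaws open and shut, and the axes are right-handed (so a half turn about z gives the same grasp; the last joint's range is limited). The gripper opens to 85 mm and grips with 20 to 120 N. Pads are 22 mm wide; open, the fingers measure 114 mm over their backs; the gripper's body (76 mm by 85 mm) begins 54 mm behind the grasp point. The pads swing forward as they close: fully open they stand 13 mm farther back than shut.
Start: joints at [-1.302, 0.332, -0.065, 1.46, 0.022, 1.35, -0.088], TCP at [0.18, 0.599, 0.231] pointing down, gripper open.
Joint ranges: [-2.6, 2.6], [-0.5, 2.12], [-1.47, 1.34], [0.16, 2.42], [-1.27, 4.41], [0.06, 2.06], [-2.6, 2.6]. Speed limits (rad/s): [2.22, 2.22, 2.79, 2.79, 3.14, 3.14, 3.14].

### API

Orientations are given as a unit quaternion [x, y, z, w].
In Python, from workcell import manip, cams gives the robot as it stands.
- The arm moves only by the tool move_arm, never from a script. Its argument "moves" is a list of rows, each a list of 7 numbers: the turn, a rotation vector about the tool's x, y, z in degrees, then the shift along the tool's x, y, z in m, then the finger opening in m, from 0 to 0.0854. A call has 1 to 10 rows; each row is the pose to reach, as a shift and turn from the pose commanded when the call began, along the tool's axes at that moment; what a row does not reach only later rows make up. A row lasts 1/10 s, in which the tool goes at most 50 mm and 8.59 degrees, less where a joint would pass 70% of its speed; a pose out of reach is approached as far as the arm can. A call with a gripper value outside its range is refused whole. The fingers move at their own pace and stop on an object; "grip_force" is the grip in N (left out, the last holds). Time passes only in rows, so rows that repeat a pose let the fingers close. It gives the time, the measured TCP pose, the force and the opening at its end, in the units of the state.
- manip.get_obs(): the state, without advancing time (a new reading comes with each control period).
- cams.camera(name): name is "side" or "top"; returns the picture (400x640x3 uint8, red, green, blue); there is no depth.
- cams.camera_params(name): a dict with "fx", "fy", "cx", "cy" (pixels), "xyz" and "rotation" of the camera in the world. Camera axes: x right, y up, looking along -z (the intrinsics and any distortion apply to the point x, -y, -z); pixel columns grow to the right and rows downward; lengths in m; the calibration is good to about 2 mm. A picture is of the moment at which its call begins. camera_params takes no time and is no camera call.
- manip.hand_in(): hands the job in, once; it reports no verdict.
The state is a dict: "clock": time; "joint_pos": joint angles; "joint_velocities": joint speeds; "tau": joint torques, N m; "position": TCP position; "ee_rot": TCP orientation; "ft_force": force on the tool from outside, world axes, zero at the start; "torque": the same for the moment, N m; "grip_width": opening from 0.0 (shut) to 1.0 (fully open).
Only numpy, scipy, OpenCV 4.12 (cv2) and the standard library are available. Lean on these libraries where they do the work, as an engineer would, in place of code of your own. Each camera call takes 0.05 s, during which the arm holds its last target. There are 200 camera calls.

## Working session

There is one attempt and no reset: what is moved stays moved. The work goes in short steps, Python scripts to look and compute and a tool call to move; the robot and the scene stay as the last step left them, time stands still between calls to the robot, and variables do not carry over. Pictures are saved under pics/ and viewed, about 12 in all and at most 16, crops included, and the job is handed in when it is done.

Besides the shell and the picture viewer there is one more tool, called after "Emit:" as name(argument=value, ...) on one line, values as JSON. move_arm: Moves the arm, as the interface text tells. Its arguments: {"type":"object","properties":{"moves":{"type":"array","items":{"type":"array","items":{"type":"number"}}},"grip_force":{"type":"number"}},"required":["moves"]}

```bash
mkdir -p pics; ls
python3 - <<'E'
from workcell import manip,cams
import cv2
for n in("top","side"):
    cv2.imwrite(f"pics/{n}0.png",cams.camera(n)[:,:,::-1]); print(cams.camera_params(n))
print(manip.get_obs())
E
```

```text
pics
{'fx': 407.6477274557066, 'fy': 407.6477274557066, 'cx': 316.70066999808125, 'cy': 202.59542849866227, 'xyz': array([0.39779254, 0.07522373, 1.20675286]), 'rotation': array([-0.04483967,  0.04942978,  0.71298974, -0.69799121])}
{'fx': 418.72454025194776, 'fy': 418.72454025194776, 'cx': 323.2651222187002, 'cy': 198.84401166215486, 'xyz': array([ 0.3409905 , -0.78088338,  0.81660115]), 'rotation': array([ 0.41929814, -0.05440467, -0.12677569,  0.89730548])}
{'clock': 0.1, 'joint_pos': array([-1.30161342,  0.3327863 , -0.06470224,  1.46084109,  0.02159386,
        1.3499067 , -0.08848314]), 'joint_velocities': array([ 0.00029971, -0.00134911,  0.00027908, -0.00355257, -0.00010235,
       -0.00020934,  0.00080628]), 'tau': array([ 1.40680368e-03, -6.26752782e+01,  4.91989288e-02, -3.92429566e+01,
        1.63227646e-02,  6.92320056e-03,  7.66681183e-06]), 'position': array([0.17969193, 0.59826596, 0.23061723]), 'ee_rot': array([ 8.02379202e-01,  5.96814232e-01, -4.84726969e-04,  3.91601522e-04]), 'ft_force': array([-0.15808519,  0.64805954, -0.8716932 ]), 'torque': array([-0.0285996 , -0.04410353, -0.01520568]), 'grip_width': 1.0007964939782363}
```

View pics/top0.png

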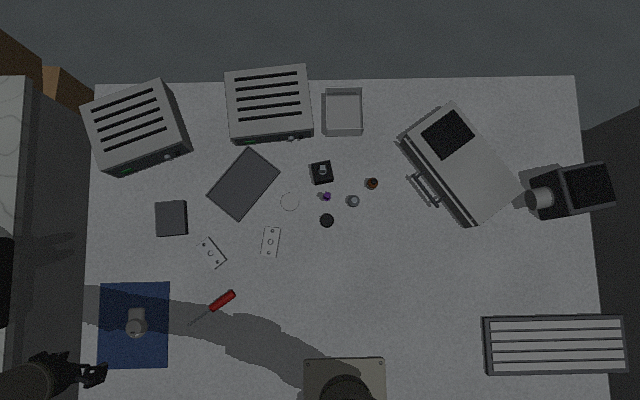

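View pics/side0.png

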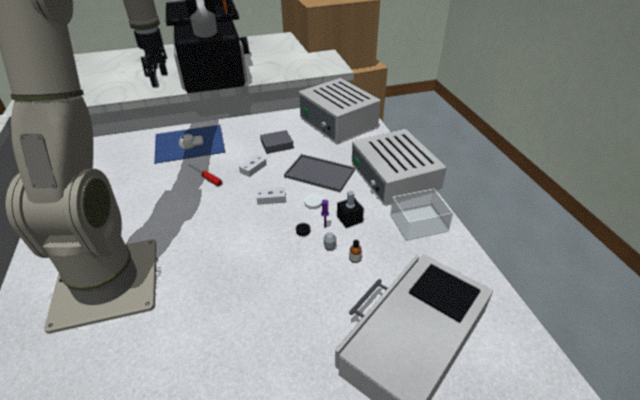

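The top view shows two white inserts at (211,252) and (270,241), and the cap at (327,220), so the right place has no insert. The black stand with the steel rod is at (321,172).
- **Rod look-alikes:** the purple rod at (325,196) and the objective at (352,201).
- **Tray look-alikes:** the clear box at (344,112) and the slide box at (171,218). The grey tray is at (243,183).
- **Drawer handle:** at (423,190).

I'll check these in one close crop.

```bash
cat > h.py <<'E'
import numpy as np, cv2
from scipy.spatial.transform import Rotation as R
from workcell import manip,cams
def P(n):
    p=cams.camera_params(n); return p,R.from_quat(p["rotation"]).as_matrix()
def ray(n,uv):
    p,M=P(n); d=M@np.array([(uv[0]-p["cx"])/p["fx"],-(uv[1]-p["cy"])/p["fy"],-1.]); return np.array(p["xyz"]),d/np.linalg.norm(d)
def onz(n,uv,z):
    o,d=ray(n,uv); return o+d*(z-o[2])/d[2]
def proj(n,X):
    p,M=P(n); c=M.T@(np.asarray(X,float)-p["xyz"]); return np.array([p["cx"]-p["fx"]*c[0]/c[2],p["cy"]+p["fy"]*c[1]/c[2]])
def tri(a,b):  # top uv, side uv -> point, gap
    o1,d1=ray("top",a);o2,d2=ray("side",b)
    s=np.linalg.lstsq(np.c_[d1,-d2],o2-o1,rcond=None)[0]; A=o1+d1*s[0];B=o2+d2*s[1]
    return (A+B)/2,np.linalg.norm(A-B)
def tool(dw):  # world vector -> tool axes
    return R.from_quat(manip.get_obs()["ee_rot"]).inv().apply(dw)
E
python3 - <<'E'
import cv2
t=cv2.imread("pics/top0.png")
cv2.imwrite("pics/c1.png",cv2.resize(t[90:275,190:455],None,fx=3,fy=3,interpolation=cv2.INTER_CUBIC))
E
```

```text
(no output)
```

View pics/c1.png

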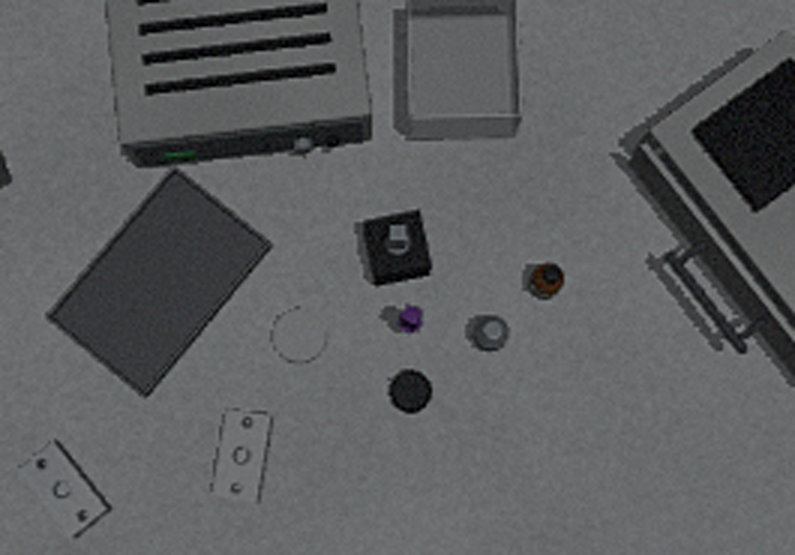

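The crop confirms the choice: the rod is the steel square at crop (399,232), and the purple one is at (411,319). The insert holes are at crop (42,463)/(83,516) and (247,422)/(236,488). The handle runs from (668,255) to (743,350).

Run:
```python
from h import *
c=lambda x,y:(190+x/3-.33,90+y/3-.33)
r=lambda v:np.round(v,4)
g=cv2.cvtColor(cv2.imread("pics/top0.png"),cv2.COLOR_BGR2GRAY).astype(float)
def dark(u,w=4):
    x,y=map(lambda a:int(round(a)),u); s=g[y-w:y+w+1,x-w:x+w+1]; m=np.clip(np.percentile(s,60)-12-s,0,None)
    Y,X=np.mgrid[y-w:y+w+1,x-w:x+w+1]; return np.array([(X*m).sum(),(Y*m).sum()])/m.sum()
for n,H in dict(left=[(42,463),(83,516),(62,489)],mid=[(247,422),(236,488),(241,455)]).items():
    q=[onz("top",dark(c(*h),3 ),.026) for h in H]
    q0=[onz("top",c(*h),.026) for h in H]
    for Q in(q,q0):
        d=Q[0]-Q[1]; print(n,r((Q[0]+Q[1])/2),"pocket",r(Q[2]),"sep",r(np.linalg.norm(d[:2])),"yaw",np.degrees(np.arctan2(d[1],d[0])).round(1))
print("rodtop",r(onz("top",c(399,231),.1)))
S=[onz("top",c(*k),.054) for k in[(362,220),(418,210),(431,274),(377,285)]]
print("stand",r(np.mean(S,0)),[np.degrees(np.arctan2(*(S[(i+1)%4]-S[i])[1::-1])).round(1) for i in range(4)],[r(np.linalg.norm(S[(i+1)%4]-S[i])) for i in range(4)])
print("rod tri",tri(c(399,231),(351,195)))
A,B=onz("top",c(668,255),.045),onz("top",c(743,350),.045)
print("handle",r(A),r(B),r(np.linalg.norm(A-B)),np.degrees(np.arctan2(*(A-B)[1::-1])))
T=[onz("top",c(*k),.014) for k in[(175,170),(271,243),(146,396),(48,316)]]
print("tray",r(np.mean(T,0)),[r(np.linalg.norm(T[(i+1)%4]-T[i])) for i in range(4)],np.degrees(np.arctan2(*(T[0]-T[3])[1::-1])))
for n,k,z in[("oil",(547,277),.065),("obj",(490,331),.05),("cap",(411,391),.016),("dish",(299,334),.014),("purple",(411,318),.06)]: print(n,r(onz("top",c(*k),z)))
for n,k in[("front panel top L",(613,152)),]: print(n,r(onz("top",c(*k),.072)))
```

```text
left [0.4161 0.3744 0.026 ] pocket [0.4155 0.3776 0.026 ] sep 0.0675 yaw 38.4
left [0.4171 0.3739 0.026 ] pocket [0.4175 0.3743 0.026 ] sep 0.0649 yaw 37.9
mid [0.4468 0.2027 0.026 ] pocket [0.4462 0.2036 0.026 ] sep 0.0659 yaw -11.1
mid [0.4464 0.2024 0.026 ] pocket [0.4463 0.2029 0.026 ] sep 0.0639 yaw -9.9
rodtop [0.6464 0.0477 0.1   ]
stand [0.6409 0.0489 0.054 ] [np.float64(-80.8), np.float64(-170.2), np.float64(100.5), np.float64(11.6)] [np.float64(0.0549), np.float64(0.0639), np.float64(0.0528), np.float64(0.0652)]
rod tri (array([0.64827786, 0.04748998, 0.09117423]), np.float64(0.00015567326200989333))
handle [ 0.6297 -0.2136  0.045 ] [ 0.5355 -0.2807  0.045 ] 0.1156 35.467757572795875
tray [0.6206 0.2829 0.014 ] [np.float64(0.1223), np.float64(0.1942), np.float64(0.1262), np.float64(0.1916)] -40.65969922243354
oil [ 0.6068 -0.0926  0.065 ]
obj [ 0.5583 -0.0382  0.05  ]
cap [0.5054 0.0376 0.016 ]
dish [0.5642 0.1464 0.014 ]
purple [0.5709 0.0373 0.06  ]
front panel top L [ 0.7256 -0.1595  0.072 ]
```

Run:
```python
import cv2,numpy as np
t=cv2.imread("pics/top0.png");s=cv2.imread("pics/side0.png")
a=cv2.resize(t[95:235,360:480],None,fx=4,fy=4,interpolation=cv2.INTER_CUBIC)*1.6
b=cv2.resize(s[225:365,320:400],None,fx=4,fy=4,interpolation=cv2.INTER_CUBIC)
cv2.imwrite("pics/c2.png",np.hstack([np.clip(a,0,255),b]))
```

```text
[ WARN:0@0.146] global loadsave.cpp:1063 imwrite_ Unsupported depth image for selected encoder is fallbacked to CV_8U.
```

View pics/c2.png

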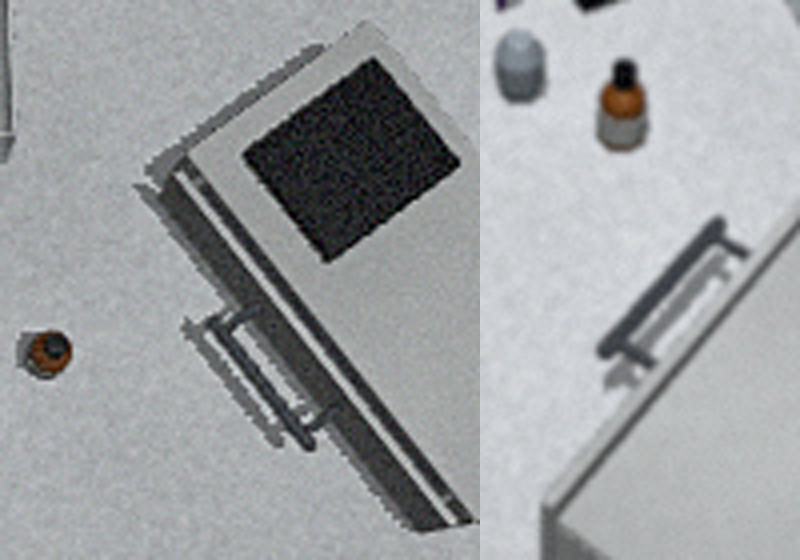

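Run:
```python
from h import *
c=lambda x,y:(360+x/4-.375,95+y/4-.375); s=lambda x,y:(320+(x-480)/4-.375,225+y/4-.375)
r=lambda v:np.round(v,4)
A,B=onz("top",c(212,328),.045),onz("top",c(312,446),.045)
L,Q=onz("top",c(174,177),.072),onz("top",c(456,524),.072)
print("panel",r(L),r(Q),np.linalg.norm(L-Q),np.degrees(np.arctan2(*(L-Q)[1::-1])))
G=onz("top",c(190,155),.079);G2=onz("top",c(468,505),.079); print("roof",r(G),r(G2),np.degrees(np.arctan2(*(G-G2)[1::-1])))
print("handle",r(A),r(B),np.degrees(np.arctan2(*(A-B)[1::-1])))
print("handle ends tri",[ (r(tri(c(*a),s(*b))[0]),r(tri(c(*a),s(*b))[1])) for a,b in[((212,328),(720,225)),((312,446),(604,350))]])
oil=tri(c(56,343),s(624,70)); print("oil",oil,"side base",r(onz("side",s(622,138),0.0)))
th=np.arctan2(*(L-Q)[1::-1]); lat=np.array([np.cos(th),np.sin(th)]); out=np.array([-lat[1],lat[0]])
H=((A+B)/2)[:2]
for n,X in[("oil",oil[0][:2]),("L",L[:2]),("Q",Q[:2]),("G",G[:2]),("G2",G2[:2])]: print(n,"out",r((X-H)@out),"lat",r((X-H)@lat))
print(H,lat,out)
```

```text
panel [ 0.7294 -0.186   0.072 ] [ 0.476  -0.3706  0.072 ] 0.313590058601883 36.07193447823689
roof [ 0.7433 -0.1966  0.079 ] [ 0.4885 -0.3772  0.079 ] 35.31891217605396
handle [ 0.6239 -0.2142  0.045 ] [ 0.5361 -0.2816  0.045 ] 37.528870274912585
handle ends tri [(array([ 0.6274, -0.2152,  0.044 ]), np.float64(0.0066)), (array([ 0.5365, -0.2806,  0.0489]), np.float64(0.0018))]
oil (array([ 0.61200789, -0.09783844,  0.06204516]), np.float64(8.920000095085167e-05)) side base [ 0.613  -0.0989  0.    ]
oil out 0.1024 lat 0.1142
L out -0.0379 lat 0.1572
Q out -0.0379 lat -0.1564
G out -0.0548 lat 0.1622
G2 out -0.0506 lat -0.1501
[ 0.57999309 -0.24786727] [0.8082784 0.5888005] [-0.5888005  0.8082784]
```

```bash
cat >> h.py <<'E'
def go(x,y,z,yaw=None):
    """row (turn deg, shift m in tool axes) to reach TCP x,y,z; tool x at world angle yaw (deg, mod 180), pointing down"""
    o=manip.get_obs(); Rc=R.from_quat(o["ee_rot"]); X=Rc.as_matrix()[:,0]; cur=np.degrees(np.arctan2(X[1],X[0]))
    t=cur if yaw is None else cur+((yaw-cur+90)%180-90)
    a=np.radians(t); M=np.array([[np.cos(a),np.sin(a),0],[np.sin(a),-np.cos(a),0],[0,0,-1]])
    rv=np.degrees((Rc.inv()*R.from_matrix(M)).as_rotvec()); d=Rc.inv().apply(np.array([x,y,z])-o["position"])
    print("row",rv.round(2),d.round(4),"| at",o["position"].round(4),"yaw",cur.round(1),"F",o["ft_force"].round(1),"grip",round(o["grip_width"],3),"t",round(o["clock"],1))
E
python3 - <<'E'
from h import *
t=cv2.imread("pics/top0.png")
z=cv2.resize(t[160:180,310:335],None,fx=12,fy=12,interpolation=cv2.INTER_CUBIC);g=cv2.cvtColor(z,cv2.COLOR_BGR2GRAY)
go(.646,.048,.17,100)
g[:]=g; cv2.imwrite("pics/c3.png",cv2.resize(np.clip(z*1.7,0,255).astype(np.uint8),None,fx=1.5,fy=1.5))
E
```

```text
row [-1.000e-02  7.000e-02 -2.672e+01] [-0.3928  0.6049  0.0611] | at [0.1797 0.5983 0.2306] yaw 73.3 F [-0.2  0.6 -0.9] grip 1.001 t 0.1
```

View pics/c3.png

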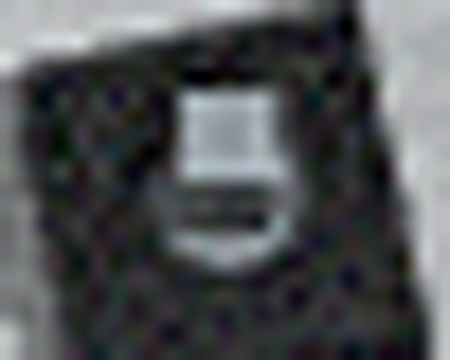

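The rod's top is square to the image, centred at about (322.2,166.8), so it is not aligned with the stand.

Run:
```python
from h import *
k=lambda x,y:(310+x/18-.5,160+y/18-.5)
a,b,c,d=[onz("top",k(*q),.1) for q in[(182,92),(275,92),(275,178),(180,178)]]
print((a+b+c+d)/4,[np.degrees(np.arctan2(*(p-q)[1::-1])) for p,q in((a,b),(d,c),(a,d),(b,c))],np.linalg.norm(a-b),np.linalg.norm(b-c))
m=(a+b+c+d)/4
go(m[0],m[1],.17,90)
```

```text
[0.64547438 0.04911299 0.1       ] [np.float64(88.82937991269569), np.float64(88.82583628999207), np.float64(-2.5957341599619888), np.float64(-1.3885339147497502)] 0.014334961929086181 0.01352227667841703
row [-1.000e-02  7.000e-02 -1.672e+01] [-0.3919  0.604   0.0611] | at [0.1797 0.5983 0.2306] yaw 73.3 F [-0.2  0.6 -0.9] grip 1.001 t 0.1
```

Emit:
move_arm(moves=[[0,0,-17,-0.393,0.605,0.06,0.05],[0,0,-17,-0.393,0.605,0.06,0.05],[0,0,-17,-0.393,0.605,0.06,0.05],[0,0,-17,-0.393,0.605,0.06,0.05],[0,0,-17,-0.393,0.605,0.06,0.05],[0,0,-17,-0.393,0.605,0.06,0.05],[0,0,-17,-0.393,0.605,0.06,0.05],[0,0,-17,-0.393,0.605,0.06,0.05],[0,0,-17,-0.393,0.605,0.06,0.05],[0,0,-17,-0.393,0.605,0.06,0.05]], grip_force=20)

```text
clock: 1.1
position: [0.5024, 0.217, 0.1897]
ee_rot: [0.705, 0.709, -0.0, -0.0]
ft_force: [0.8, -0.1, -0.3]
grip_width: 0.583
```

Emit:
move_arm(moves=[[0,0,0,-0.168,0.143,0.02,0.05],[0,0,0,-0.168,0.143,0.02,0.05],[0,0,0,-0.168,0.143,0.02,0.05],[0,0,0,-0.168,0.143,0.02,0.05],[0,0,0,-0.168,0.143,0.02,0.05],[0,0,0,-0.168,0.143,0.02,0.05],[0,0,0,-0.168,0.143,0.02,0.05],[0,0,0,-0.168,0.143,0.02,0.05]])

```text
clock: 1.9
position: [0.6449, 0.053, 0.1697]
ee_rot: [0.705, 0.709, 0.0, -0.001]
ft_force: [0.3, 0.0, -0.7]
grip_width: 0.582
```

Run:
```python
from h import *
go(.6455,.049,.064,89)
```

```text
row [-0.04 -0.05  1.38] [-0.0041  0.0007  0.1057] | at [0.6449 0.053  0.1697] yaw 90.4 F [ 0.3  0.  -0.7] grip 0.582 t 1.9
```

Emit:
move_arm(moves=[[0,0,1.4,-0.004,0.0005,0.0,0.05],[0,0,1.4,-0.004,0.0005,0.0,0.05],[0,0,1.4,-0.004,0.0005,0.04,0.05],[0,0,1.4,-0.004,0.0005,0.075,0.05],[0,0,1.4,-0.004,0.0005,0.106,0.05],[0,0,1.4,-0.004,0.0005,0.106,0.05],[0,0,1.4,-0.004,0.0005,0.106,0.05]])

```text
clock: 2.6
position: [0.6461, 0.0477, 0.0647]
ee_rot: [0.714, 0.7, 0.0, 0.0]
ft_force: [-0.1, -0.1, 1.0]
grip_width: 0.586
```

Run:
```python
from h import *
t=cams.camera("top")[:,:,::-1];s=cams.camera("side")[:,:,::-1]
a=cv2.resize(t[120:220,270:370],None,fx=4,fy=4);b=cv2.resize(s[160:260,300:400],None,fx=4,fy=4)
cv2.imwrite("pics/g1.png",np.hstack([np.clip(a.astype(int)*1.6,0,255).astype(np.uint8),b]))
go(.6455,.049,.064,89)
```

```text
row [ 0.18 -0.04 -0.11] [ 0.0012 -0.0018  0.0023] | at [0.6473 0.0477 0.0663] yaw 88.9 F [ 0.5 -1.2 -0.4] grip 0.589 t 2.7
```

View pics/g1.png

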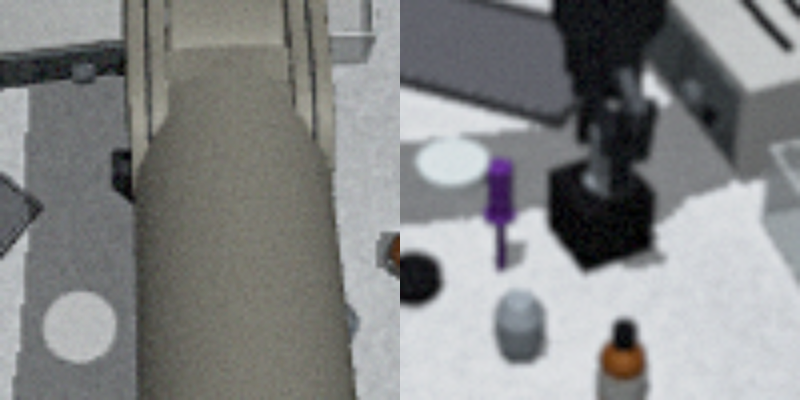

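The side half of the picture shows the fingers straddling the steel rod above the stand at about (605,170). I'll close the gripper.

Emit:
move_arm(moves=[[0,0,0,0,0,0,0.01],[0,0,0,0,0,0,0.01],[0,0,0,0,0,0,0.01],[0,0,0,0,0,0,0.01],[0,0,0,0,0,0,0.01],[0,0,0,0,0,0,0.01],[0,0,0,0,0,0,0.01],[0,0,0,0,0,0,0.01]], grip_force=40)

```text
clock: 3.5
position: [0.6466, 0.0476, 0.0651]
ee_rot: [0.714, 0.7, 0.001, 0.0]
ft_force: [-1.1, -0.2, 6.3]
grip_width: 0.183
```

Run:
```python
from h import *
go(.6455,.049,.064,89)
```

```text
row [ 0.09 -0.03 -0.12] [ 0.0014 -0.0011  0.0011] | at [0.6466 0.0476 0.0651] yaw 88.9 F [-1.1 -0.2  6.3] grip 0.183 t 3.5
```

Emit:
move_arm(moves=[[0,0,0,0,0,-0.03,0.01],[0,0,0,0,0,-0.06,0.01],[0,0,0,0,0,-0.1,0.01],[0,0,0,0,0,-0.12,0.01],[0,0,0,0,0,-0.12,0.01],[0,0,0,0,0,-0.12,0.01]])

```text
clock: 4.1
position: [0.6458, 0.0475, 0.1836]
ee_rot: [0.714, 0.7, 0.0, -0.0]
ft_force: [0.0, -0.0, -0.9]
grip_width: 0.18
```

```bash
cat >> h.py <<'E'
def findins(g,uv,w=22,thr=20):
    """dark hole centroids near uv in top grey picture: local blackhat blobs"""
    x,y=map(int,uv); s=cv2.resize(g[y-w:y+w,x-w:x+w],None,fx=4,fy=4,interpolation=cv2.INTER_CUBIC)
    b=cv2.morphologyEx(s,cv2.MORPH_BLACKHAT,cv2.getStructuringElement(2,(29,29)))
    n,_,st,c=cv2.connectedComponentsWithStats((b>thr).astype(np.uint8))
    return [(st[i,4],(c[i]+.5)/4-.5+[x-w,y-w]) for i in range(1,n) if st[i,4]>15]
E
python3 - <<'E'
from h import *
im=cams.camera("top");cv2.imwrite("pics/top1.png",im[:,:,::-1])
g0=cv2.imread("pics/top0.png",0);g=cv2.cvtColor(im,cv2.COLOR_RGB2GRAY)
for n,u in(("L",(211,253)),("M",(270,241))):
  for G in (g0,g):
    print(n,[(int(a),c.round(1).tolist(),onz("top",c,.026)[:2].round(4).tolist()) for a,c in findins(G,u)])
go(.417,.374,.18,89)
E
```

```text
L [(1502, [218.0, 252.4], [0.4179, 0.3524]), (60, [204.6, 238.5], [0.4584, 0.3914]), (17, [201.1, 240.9], [0.4517, 0.4014]), (203, [203.3, 244.2], [0.4422, 0.3948]), (20, [198.6, 243.5], [0.4444, 0.4085]), (24, [196.2, 245.0], [0.4404, 0.4152]), (288, [209.4, 253.3], [0.4157, 0.377]), (222, [216.9, 261.5], [0.3921, 0.3552])]
L [(1553, [217.9, 252.3], [0.4181, 0.3525]), (71, [204.6, 238.5], [0.4585, 0.3914]), (28, [201.0, 241.0], [0.4516, 0.4017]), (202, [203.3, 244.2], [0.4423, 0.3949]), (35, [198.5, 243.5], [0.4443, 0.4086]), (24, [196.2, 245.0], [0.4404, 0.4152]), (294, [209.3, 253.2], [0.416, 0.3772]), (222, [216.9, 261.5], [0.3921, 0.3553])]
M [(48, [268.4, 226.0], [0.4906, 0.2073]), (135, [275.9, 227.0], [0.4873, 0.1855]), (189, [263.5, 232.0], [0.4735, 0.2216]), (232, [271.9, 230.4], [0.4777, 0.1971]), (718, [278.0, 242.7], [0.4418, 0.1798]), (385, [270.0, 241.5], [0.4458, 0.2028]), (235, [261.5, 243.3], [0.4412, 0.2275]), (65, [260.0, 251.9], [0.4167, 0.2318]), (187, [268.0, 252.4], [0.4146, 0.2088])]
M [(50, [268.3, 226.0], [0.4906, 0.2074]), (208, [263.5, 232.2], [0.473, 0.2216]), (108, [271.3, 230.0], [0.4788, 0.1989]), (53, [280.1, 230.6], [0.4766, 0.1736]), (21, [273.0, 231.8], [0.4737, 0.1942]), (79, [279.1, 235.7], [0.462, 0.1765]), (243, [261.5, 243.4], [0.4409, 0.2276]), (210, [268.5, 241.0], [0.4474, 0.2072]), (143, [277.7, 244.5], [0.4368, 0.1808]), (68, [260.0, 251.9], [0.4166, 0.2318]), (109, [267.4, 252.0], [0.4159, 0.2106]), (68, [276.1, 253.7], [0.4105, 0.1855])]
row [-0.1   0.01 -0.11] [ 0.322  -0.2346  0.003 ] | at [0.6453 0.0476 0.1827] yaw 88.9 F [ 0.2 -1.1 -2.1] grip 0.183 t 4.2
```

Emit:
move_arm(moves=[[0,0,0,0.323,-0.2345,0,0.01],[0,0,0,0.323,-0.2345,0,0.01],[0,0,0,0.323,-0.2345,0,0.01],[0,0,0,0.323,-0.2345,0,0.01],[0,0,0,0.323,-0.2345,0,0.01],[0,0,0,0.323,-0.2345,0,0.01],[0,0,0,0.323,-0.2345,0,0.01],[0,0,0,0.323,-0.2345,0,0.01],[0,0,0,0.323,-0.2345,0,0.01],[0,0,0,0.323,-0.2345,0,0.01]])

```text
clock: 5.15
position: [0.4164, 0.3754, 0.1824]
ee_rot: [0.713, 0.701, -0.001, 0.0]
ft_force: [1.6, -0.7, -1.4]
grip_width: 0.181
```

Run:
```python
from h import *
go(.4172,.375,.1,89)
```

```text
row [-0.1   0.11  0.05] [-0.0003  0.0009  0.0824] | at [0.4164 0.3754 0.1824] yaw 89.1 F [ 1.6 -0.7 -1.4] grip 0.181 t 5.2
```

Emit:
move_arm(moves=[[0,0,0,0,0.0005,0.04,0.01],[0,0,0,0,0.0005,0.08,0.01],[0,0,0,0,0.0005,0.085,0.01],[0,0,0,0,0.0005,0.09,0.01],[0,0,0,0,0.0005,0.095,0.01],[0,0,0,0,0.0005,0.1,0.01],[0,0,0,0,0.0005,0.1,0.01],[0,0,0,0,0.0005,0.1,0.01]])

```text
clock: 5.95
position: [0.4186, 0.3753, 0.0846]
ee_rot: [0.714, 0.7, 0.0, -0.0]
ft_force: [0.5, -0.3, -0.3]
grip_width: 0.184
```

Emit:
move_arm(moves=[[0,0,0,0,0,0.004,0.01],[0,0,0,0,0,0.007,0.01],[0,0,0,0,0,0.009,0.01],[0,0,0,0,0,0.011,0.01],[0,0,0,0,0,0.0125,0.01],[0,0,0,0,0,0.0125,0.01],[0,0,0,0,0,0.0125,0.01]])

```text
clock: 6.65
position: [0.4197, 0.3757, 0.0744]
ee_rot: [0.714, 0.7, 0.002, 0.0]
ft_force: [-4.7, -6.2, 25.8]
grip_width: 0.183
```

Emit:
move_arm(moves=[[0,0,0,-0.0015,-0.0015,-0.001,0.01],[0,0,0,-0.0015,-0.0015,-0.001,0.01],[0,0,0,-0.0015,-0.0015,-0.0005,0.01],[0,0,0,-0.0015,-0.0015,0.0,0.01],[0,0,0,-0.0015,-0.0015,0.0,0.01],[0,0,0,-0.0015,-0.0015,0.0,0.01]])

```text
clock: 7.25
position: [0.4187, 0.3751, 0.0745]
ee_rot: [0.714, 0.7, 0.003, -0.0]
ft_force: [-1.1, -2.5, 20.8]
grip_width: 0.18
```

Run:
```python
from h import *
im=cams.camera("side");cv2.imwrite("pics/g2.png",cv2.resize(im[120:200,210:310,::-1],None,fx=6,fy=6,interpolation=cv2.INTER_CUBIC))
go(.417,.375,.074,89)
```

```text
row [ 0.22 -0.23 -0.14] [-0.0001 -0.0017  0.0005] | at [0.4187 0.3751 0.0745] yaw 88.9 F [-1.1 -1.7 21.7] grip 0.182 t 7.3
```

View pics/g2.png

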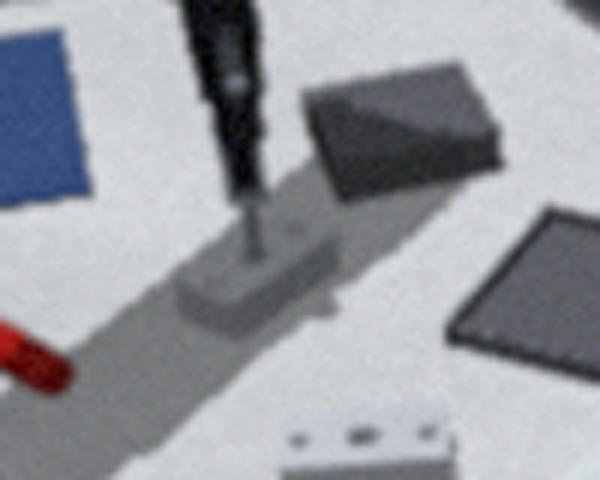

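The rod stands in the left insert's pocket at about (255,255) in the crop. The contact height puts the tip at about 13.5 mm, so the pocket is about 12 mm deep: shallow, insert_b. Next is the middle insert.

Emit:
move_arm(moves=[[0,0,0,0,0,-0.03,0.01],[0,0,0,0,0,-0.07,0.01],[0,0,0,0,0,-0.1,0.01],[0,0,0,0,0,-0.1,0.01],[0,0,0,0,0,-0.1,0.01]])

```text
clock: 7.8
position: [0.4169, 0.3737, 0.1716]
ee_rot: [0.714, 0.7, 0.001, -0.0]
ft_force: [-0.0, -0.7, -2.1]
grip_width: 0.183
```

Run:
```python
from h import *
im=cams.camera("top");cv2.imwrite("pics/top2.png",im[:,:,::-1])
g=cv2.cvtColor(im,cv2.COLOR_RGB2GRAY)
for n,u in(("M",(270,241)),):
    print(n,[(int(a),onz("top",c,.026)[:2].round(4).tolist()) for a,c in findins(g,u)])
go(.4462,.203,.175,89)
```

```text
M [(78, [0.4907, 0.2099]), (130, [0.4873, 0.1852]), (215, [0.4737, 0.2216]), (729, [0.4423, 0.1797]), (241, [0.4777, 0.1971]), (241, [0.4411, 0.2275]), (386, [0.4459, 0.2029]), (62, [0.4169, 0.2319]), (193, [0.4146, 0.2086])]
row [-0.04  0.04 -0.11] [-0.1697  0.0331 -0.0043] | at [0.4164 0.3733 0.1706] yaw 88.9 F [-0.1 -0.2 -0.6] grip 0.177 t 7.8
```

Emit:
move_arm(moves=[[0,0,0,-0.17,0.033,0,0.01],[0,0,0,-0.17,0.033,0,0.01],[0,0,0,-0.17,0.033,0,0.01],[0,0,0,-0.17,0.033,0,0.01],[0,0,0,-0.17,0.033,0,0.01],[0,0,0,-0.17,0.033,0.0,0.01],[0,0,0,-0.17,0.033,0.06,0.01],[0,0,0,-0.17,0.033,0.075,0.01],[0,0,0,-0.17,0.033,0.075,0.01],[0,0,0,-0.17,0.033,0.075,0.01]])

```text
clock: 8.85
position: [0.4462, 0.2039, 0.0965]
ee_rot: [0.713, 0.701, -0.0, -0.0]
ft_force: [-0.5, 0.3, -0.3]
grip_width: 0.183
```

Run:
```python
from h import *
go(.4462,.203,.065,89)
```

```text
row [-0.04  0.03 -0.03] [-0.0009  0.0001  0.0315] | at [0.4462 0.2039 0.0965] yaw 89.0 F [-0.5  0.3 -0.3] grip 0.183 t 8.8
```

Next I lower to just past the shallow depth (TCP about 0.072) and read the force.

Emit:
move_arm(moves=[[0,0,0,-0.0005,0,0.006,0.01],[0,0,0,-0.0005,0,0.012,0.01],[0,0,0,-0.0005,0,0.016,0.01],[0,0,0,-0.0005,0,0.02,0.01],[0,0,0,-0.0005,0,0.024,0.01],[0,0,0,-0.0005,0,0.024,0.01],[0,0,0,-0.0005,0,0.024,0.01]])

```text
clock: 9.55
position: [0.4465, 0.2024, 0.0724]
ee_rot: [0.714, 0.7, -0.0, -0.0]
ft_force: [0.0, 0.6, -1.2]
grip_width: 0.183
```

Emit:
move_arm(moves=[[0,0,0,0,0,0.003,0.01],[0,0,0,0,0,0.005,0.01],[0,0,0,0,0,0.007,0.01],[0,0,0,0,0,0.0085,0.01],[0,0,0,0,0,0.0085,0.01],[0,0,0,0,0,0.0085,0.01],[0,0,0,0,0,0.0085,0.01]])

```text
clock: 10.25
position: [0.4467, 0.2026, 0.0647]
ee_rot: [0.714, 0.7, 0.0, -0.0]
ft_force: [-3.1, -2.3, 10.8]
grip_width: 0.183
```

Bottomed at TCP 0.0647, which is 10 mm deeper than the left insert, so insert_c is full depth. I'll hold briefly, lift, and return the rod.

Emit:
move_arm(moves=[[0,0,0,0,0,0.0003,0.01],[0,0,0,0,0,0.0003,0.01],[0,0,0,0,0,0.0003,0.01],[0,0,0,0,0,-0.03,0.01],[0,0,0,0,0,-0.07,0.01],[0,0,0,0,0,-0.118,0.01],[0,0,0,0,0,-0.118,0.01],[0,0,0,0,0,-0.118,0.01],[0,0,0,0,0,-0.118,0.01]])

```text
clock: 11.15
position: [0.4458, 0.2022, 0.1808]
ee_rot: [0.714, 0.7, -0.001, -0.0]
ft_force: [-0.1, -0.3, -1.4]
grip_width: 0.181
```

Run:
```python
from h import *
go(.6462,.0476,.183,89)
```

```text
row [-0.08  0.05 -0.11] [-0.1506  0.2033 -0.0024] | at [0.4458 0.2022 0.1808] yaw 88.9 F [-0.1 -0.3 -1.4] grip 0.181 t 11.2
```

Emit:
move_arm(moves=[[0,0,0,-0.1505,0.2035,0,0.01],[0,0,0,-0.1505,0.2035,0,0.01],[0,0,0,-0.1505,0.2035,0,0.01],[0,0,0,-0.1505,0.2035,0,0.01],[0,0,0,-0.1505,0.2035,0,0.01],[0,0,0,-0.1505,0.2035,0,0.01],[0,0,0,-0.1505,0.2035,0,0.01],[0,0,0,-0.1505,0.2035,0,0.01],[0,0,0,-0.1505,0.2035,0.04,0.01],[0,0,0,-0.1505,0.2035,0.04,0.01]])

```text
clock: 12.15
position: [0.6434, 0.0497, 0.1374]
ee_rot: [0.713, 0.701, -0.003, -0.003]
ft_force: [-1.2, 0.3, -1.9]
grip_width: 0.183
```

```bash
cat >> h.py <<'E'
def avg(n=5):
    p=[]
    for i in range(n): cams.camera("top"); p.append(manip.get_obs()["position"])
    return np.mean(p,0)
E
python3 - <<'E'
from h import *
print(avg(4).round(4))
go(.6462,.0476,.066,89)
E
```

```text
[0.6462 0.0491 0.1422]
row [ 0.1  -0.04 -0.07] [-0.0011 -0.0013  0.0777] | at [0.6474 0.0486 0.1437] yaw 88.9 F [-0.7 -0.3 -0.7] grip 0.183 t 12.3
```

Emit:
move_arm(moves=[[0,0,0,-0.0013,0,0.0,0.01],[0,0,0,-0.0013,0,0.015,0.01],[0,0,0,-0.0013,0,0.02,0.01],[0,0,0,-0.0013,0,0.025,0.01],[0,0,0,-0.0013,0,0.03,0.01],[0,0,0,-0.0013,0,0.035,0.01],[0,0,0,-0.0013,0,0.035,0.01]])

```text
clock: 13.05
position: [0.6466, 0.0469, 0.106]
ee_rot: [0.714, 0.7, -0.0, -0.0]
ft_force: [1.4, -0.2, -1.3]
grip_width: 0.178
```

Emit:
move_arm(moves=[[0,0,0,0,0,0.012,0.01],[0,0,0,0,0,0.024,0.01],[0,0,0,0,0,0.032,0.01],[0,0,0,0,0,0.037,0.01],[0,0,0,0,0,0.0395,0.01],[0,0,0,0,0,0.0395,0.01],[0,0,0,0,0,0.0395,0.01]])

```text
clock: 13.75
position: [0.6468, 0.0468, 0.0674]
ee_rot: [0.714, 0.7, -0.0, -0.0]
ft_force: [-0.2, 0.4, -2.5]
grip_width: 0.181
```

Next I lower the last bit, release, and lift clear.

Emit:
move_arm(moves=[[0,0,0,0,0,0.0015,0.01],[0,0,0,0,0,0.0015,0.01],[0,0,0,0,0,0.0015,0.035],[0,0,0,0,0,0.0015,0.05],[0,0,0,0,0,0.0015,0.05],[0,0,0,0,0,0.0015,0.05],[0,0,0,0,0,-0.03,0.05],[0,0,0,0,0,-0.08,0.05],[0,0,0,0,0,-0.13,0.05],[0,0,0,0,0,-0.13,0.05]])

```text
clock: 14.75
position: [0.6503, 0.0463, 0.2054]
ee_rot: [0.714, 0.7, 0.005, 0.003]
ft_force: [0.4, -0.1, -0.0]
grip_width: 0.589
```

Run:
```python
from h import *
# handle: approach above it, jaws along 'out' direction
go(.580,-.248,.2,126.5)
```

```text
row [  0.68   0.1  -37.65] [-0.2957 -0.0645  0.004 ] | at [0.6503 0.0463 0.2054] yaw 88.8 F [ 0.4 -0.1 -0. ] grip 0.589 t 14.8
```

Emit:
move_arm(moves=[[0,0,-37.5,-0.2955,-0.0645,0.005,0.023],[0,0,-37.5,-0.2955,-0.0645,0.005,0.023],[0,0,-37.5,-0.2955,-0.0645,0.005,0.023],[0,0,-37.5,-0.2955,-0.0645,0.005,0.023],[0,0,-37.5,-0.2955,-0.0645,0.005,0.023],[0,0,-37.5,-0.2955,-0.0645,0.005,0.023],[0,0,-37.5,-0.2955,-0.0645,0.005,0.023],[0,0,-37.5,-0.2955,-0.0645,0.005,0.023],[0,0,-37.5,-0.2955,-0.0645,0.005,0.023],[0,0,-37.5,-0.2955,-0.0645,0.005,0.023]])

```text
clock: 15.75
position: [0.5774, -0.2455, 0.1922]
ee_rot: [0.45, 0.893, 0.0, -0.0]
ft_force: [0.6, 0.7, 0.1]
grip_width: 0.272
```

Run:
```python
from h import *
print(avg(3).round(4)); s=cams.camera("side")[:,:,::-1]
cv2.imwrite("pics/side3.png",cv2.resize(s[150:340,280:430],None,fx=3,fy=3))
go(.580,-.248,.1,126)
```

```text
[ 0.5774 -0.2455  0.1923]
row [ 0.01 -0.01  0.51] [-0.0032  0.0011  0.0923] | at [ 0.5772 -0.2461  0.1923] yaw 126.5 F [-0.6 -0.3  0.1] grip 0.264 t 15.9
```

View pics/side3.png

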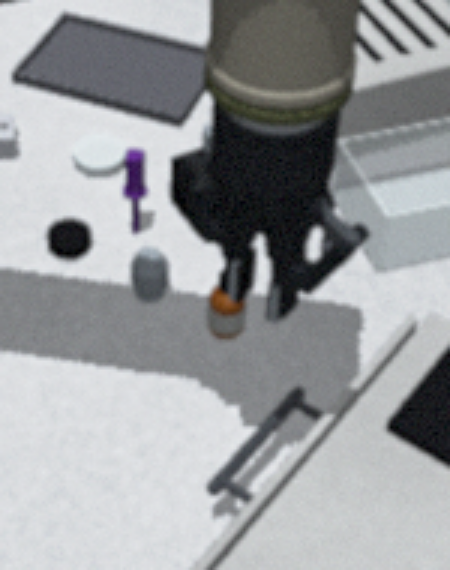

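Emit:
move_arm(moves=[[0,0,0.5,-0.003,0.001,0.04,0.023],[0,0,0.5,-0.003,0.001,0.08,0.023],[0,0,0.5,-0.003,0.001,0.11,0.023],[0,0,0.5,-0.003,0.001,0.12,0.023],[0,0,0.5,-0.003,0.001,0.13,0.023],[0,0,0.5,-0.003,0.001,0.14,0.023],[0,0,0.5,-0.003,0.001,0.15,0.023],[0,0,0.5,-0.003,0.001,0.15,0.023]])

```text
clock: 16.75
position: [0.5789, -0.2491, 0.0415]
ee_rot: [0.455, 0.891, -0.0, -0.001]
ft_force: [-0.7, -0.1, -0.2]
grip_width: 0.27
```

Emit:
move_arm(moves=[[0,0,0,0,0,0.007,0.023],[0,0,0,0,0,0.013,0.023],[0,0,0,0,0,0.013,0.023],[0,0,0,0,0,0.013,0.0],[0,0,0,0,0,0.013,0.0],[0,0,0,0,0,0.013,0.0],[0,0,0,0,0,0.013,0.0],[0,0,0,0,0,0.013,0.0],[0,0,0,0,0,0.013,0.0]], grip_force=30)

```text
clock: 17.65
position: [0.5793, -0.2494, 0.0295]
ee_rot: [0.455, 0.891, 0.0, 0.0]
ft_force: [0.4, -0.4, -0.3]
grip_width: 0.114
```

Emit:
move_arm(moves=[[0,0,0,0.01,0,0,0.0],[0,0,0,0.025,0,0,0.0],[0,0,0,0.04,0,0,0.0],[0,0,0,0.055,0,0,0.0],[0,0,0,0.07,0,0,0.0],[0,0,0,0.085,0,0,0.0],[0,0,0,0.1,0,0,0.0],[0,0,0,0.11,0,0,0.0],[0,0,0,0.112,0,0,0.0],[0,0,0,0.112,0,0,0.0]])

```text
clock: 18.65
position: [0.5141, -0.1567, 0.0295]
ee_rot: [0.454, 0.891, 0.001, 0.0]
ft_force: [3.8, 4.7, -3.7]
grip_width: 0.12
```

Run:
```python
from h import *
p=avg(3); print(p.round(4), "moved",(p[:2]-[.5793,-.2494])@[-.586,.811])
t=cams.camera("top")[:,:,::-1];s=cams.camera("side")[:,:,::-1]
a=cv2.resize(t[95:250,340:470],None,fx=3.5,fy=3.5,interpolation=cv2.INTER_CUBIC);b=cv2.resize(s[225:380,310:400],None,fx=3.5,fy=3.5,interpolation=cv2.INTER_CUBIC)
cv2.imwrite("pics/d1.png",np.hstack([np.clip(a.astype(int)*1.7,0,255).astype(np.uint8),b]))
```

```text
[ 0.5143 -0.1568  0.0295] moved 0.11320229287612574
```

View pics/d1.png

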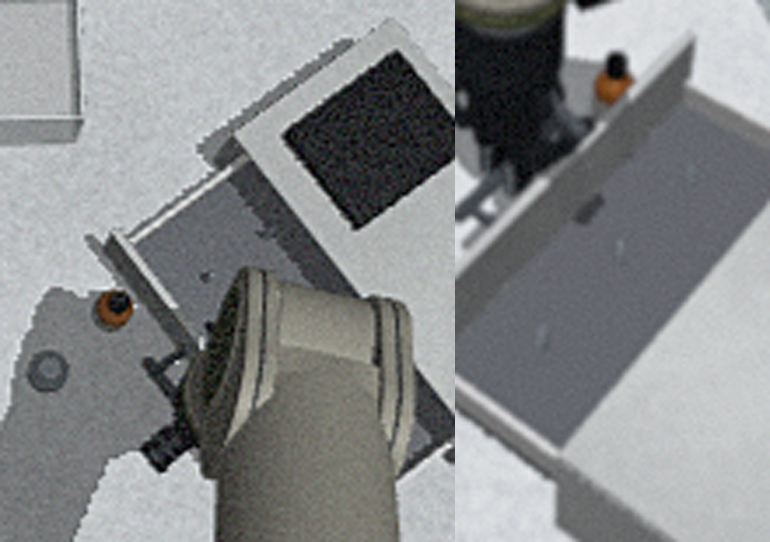

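Emit:
move_arm(moves=[[0,0,0,0.002,0,0,0.0],[0,0,0,0.004,0,0,0.0],[0,0,0,0.0055,0,0,0.0],[0,0,0,0.0055,0,0,0.0],[0,0,0,0.0055,0,0,0.0]])

```text
clock: 19.4
position: [0.5115, -0.1529, 0.0295]
ee_rot: [0.454, 0.891, 0.001, 0.001]
ft_force: [6.5, 3.8, -5.2]
grip_width: 0.116
```

Run:
```python
from h import *
p=avg(3); print(p.round(4), "moved",(p[:2]-[.5793,-.2494])@[-.586,.811])
t=cams.camera("top")[:,:,::-1];cv2.imwrite("pics/top4.png",t)
a=cv2.resize(t[155:200,355:405],None,fx=8,fy=8,interpolation=cv2.INTER_CUBIC);s=cams.camera("side")[:,:,::-1]
b=cv2.resize(s[225:270,345:380],None,fx=8,fy=8,interpolation=cv2.INTER_CUBIC)
cv2.imwrite("pics/d2.png",np.hstack([np.clip(a.astype(int)*1.7,0,255).astype(np.uint8),b]))
```

```text
[ 0.5115 -0.1529  0.0295] moved 0.11800984550281177
```

View pics/d2.png

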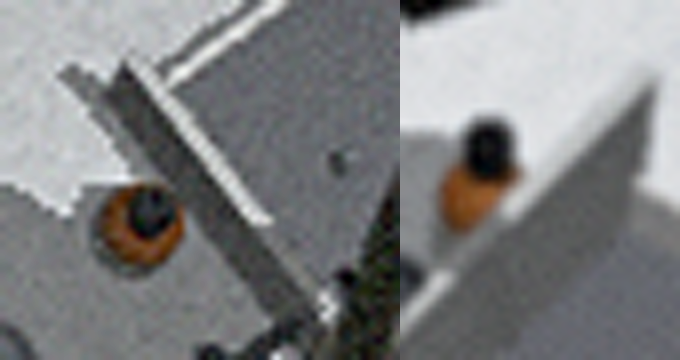

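The panel edge sits a few mm from the oil bottle (crop gap about x=183 to 195), so I'll stop pulling. Release and lift.

Emit:
move_arm(moves=[[0,0,0,0,0,0,0.023],[0,0,0,0,0,0,0.023],[0,0,0,0,0,0,0.023],[0,0,0,0,0,-0.04,0.023],[0,0,0,0,0,-0.08,0.023],[0,0,0,0,0,-0.13,0.06],[0,0,0,0,0,-0.17,0.06],[0,0,0,0,0,-0.17,0.06]])

```text
clock: 20.45
position: [0.5129, -0.1552, 0.2055]
ee_rot: [0.455, 0.89, 0.001, 0.005]
ft_force: [1.8, 0.4, -0.2]
grip_width: 0.702
```

Run:
```python
from h import *
go(.4172,.375,.2,128.3)
```

```text
row [ 0.37  0.4  -2.46] [0.4859 0.2328 0.0037] | at [ 0.5129 -0.1552  0.2055] yaw 125.8 F [ 1.8  0.4 -0.2] grip 0.702 t 20.4
```

Emit:
move_arm(moves=[[0,0,-2.5,0.486,0.233,0,0.06],[0,0,-2.5,0.486,0.233,0,0.06],[0,0,-2.5,0.486,0.233,0,0.06],[0,0,-2.5,0.486,0.233,0,0.06],[0,0,-2.5,0.486,0.233,0,0.06],[0,0,-2.5,0.486,0.233,0,0.06],[0,0,-2.5,0.486,0.233,0,0.06],[0,0,-2.5,0.486,0.233,0,0.06],[0,0,-2.5,0.486,0.233,0,0.06],[0,0,-2.5,0.486,0.233,0,0.06]])

```text
clock: 21.45
position: [0.4207, 0.3393, 0.1991]
ee_rot: [0.436, 0.9, -0.0, 0.0]
ft_force: [0.6, -0.2, -0.1]
grip_width: 0.705
```

Run:
```python
from h import *
print(manip.get_obs()["position"])
t=cams.camera("top")[:,:,::-1];cv2.imwrite("pics/top5.png",t)
a=cv2.resize(t[100:270,190:300],None,fx=3.4,fy=3.4,interpolation=cv2.INTER_CUBIC)
b=cv2.resize(t[105:260,345:470],None,fx=3.4,fy=3.4,interpolation=cv2.INTER_CUBIC)
b=cv2.copyMakeBorder(b,0,len(a)-len(b),0,0,cv2.BORDER_CONSTANT)
cv2.imwrite("pics/d3.png",np.clip(np.hstack([a,b]).astype(int)*1.7,0,255).astype(np.uint8))
g=cv2.cvtColor(t,cv2.COLOR_BGR2GRAY)
for n,u in(("M",(270,241)),("L",(211,253))):
    print(n,[(int(a),onz("top",c,.026)[:2].round(4).tolist()) for a,c in findins(g,u)])
```

```text
[0.42066749 0.33932019 0.19913025]
M [(63, [0.4907, 0.2077]), (19, [0.4906, 0.2169]), (135, [0.4873, 0.1856]), (213, [0.4737, 0.2216]), (239, [0.4775, 0.1971]), (713, [0.4417, 0.1798]), (253, [0.4403, 0.2277]), (399, [0.4459, 0.2028]), (77, [0.4164, 0.2318]), (221, [0.4147, 0.2082]), (39, [0.4077, 0.2655]), (34, [0.3888, 0.2468])]
L [(97, [0.4777, 0.3645]), (905, [0.463, 0.3462]), (20, [0.4731, 0.3324]), (439, [0.4634, 0.3997]), (28, [0.4663, 0.3267]), (65, [0.461, 0.3633]), (34, [0.4551, 0.3885]), (19, [0.454, 0.3718]), (16, [0.4536, 0.3627]), (20, [0.4471, 0.3565]), (16, [0.4456, 0.4106]), (68, [0.4412, 0.3908]), (35, [0.4377, 0.3567]), (18, [0.4342, 0.3651]), (138, [0.4273, 0.3809]), (718, [0.4013, 0.3445]), (34, [0.4221, 0.3822]), (151, [0.4165, 0.3873]), (44, [0.3993, 0.4346]), (159, [0.393, 0.3818]), (134, [0.3926, 0.356]), (257, [0.3667, 0.3691]), (26, [0.368, 0.3542]), (23, [0.3619, 0.3488]), (18, [0.3575, 0.3697])]
```

View pics/d3.png

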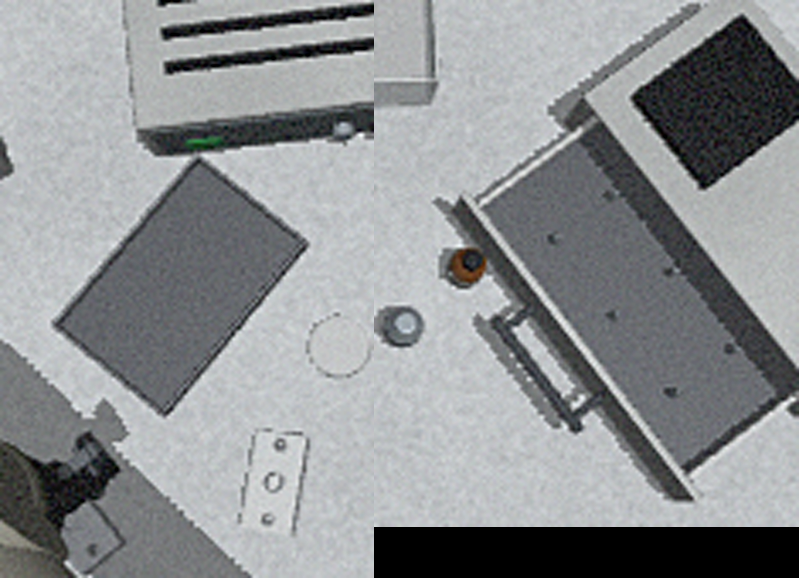

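The left panel shows the tray at about (180,285), with the middle insert unmoved and a left-insert hole at (92,548), also unmoved. The right panel shows all six dowel spots and a gap to the oil bottle at (467,265). Next is the grasp of the left insert.

Run:
```python
from h import *
g=cv2.imread("pics/top5.png",0)
D={}
Q=[(551,238),(609,196),(611,315),(669,271),(671,392),(730,348)]
W=[]
for q in Q:
    u=((q[0]-374)/3.4+345-.35,q[1]/3.4+105-.35); x,y=int(round(u[0])),int(round(u[1])); w=3
    s=g[y-w:y+w+1,x-w:x+w+1].astype(float); m=np.clip(np.median(s)-8-s,0,None); Y,X=np.mgrid[y-w:y+w+1,x-w:x+w+1]
    c=np.array([(X*m).sum(),(Y*m).sum()])/m.sum(); W.append(onz("top",c,.024)[:2]); print(c.round(2),W[-1].round(4), s.min(),np.median(s))
W=np.array(W); lat=W[[0,1]].mean(0)-W[[4,5]].mean(0)
print("sep",[np.linalg.norm(W[i]-W[i+1]).round(4) for i in(0,2,4)],"3-1",np.linalg.norm(lat).round(4),"lat ang",np.degrees(np.arctan2(lat[1],lat[0])).round(2))
a=W[1::2].mean(0)-W[::2].mean(0);print("x ang",np.degrees(np.arctan2(a[1],a[0])).round(2),"nest2",W.mean(0).round(4))
out=np.array([-.586,.811]);h=np.array([.5115,-.1529]);print("handle->nest2 out",((W.mean(0)-h)@out).round(4),"lat",((W.mean(0)-h)@[.811,.586]).round(4))
go(.4172,.375,.1,128.3)
```

```text
[396.73 174.85] [ 0.6343 -0.1726] 34.0 60.0
[414.95 160.84] [ 0.6755 -0.2288] 34.0 58.0
[414.34 197.32] [ 0.5661 -0.2212] 33.0 63.0
[432.42 183.21] [ 0.607  -0.2768] 26.0 60.0
[431.72 219.84] [ 0.4987 -0.2683] 26.0 64.0
[450.07 206.28] [ 0.5374 -0.3245] 26.0 63.0
sep [np.float64(0.0697), np.float64(0.0691), np.float64(0.0682)] 3-1 0.167 lat ang 34.96
x ang -54.28 nest2 [ 0.5865 -0.2487]
handle->nest2 out -0.1216 lat 0.0047
row [ 0.08 -0.24  0.54] [0.0203 0.0173 0.0992] | at [0.4167 0.3479 0.199 ] yaw 128.8 F [-6.6  4.  -0.3] grip 0.708 t 21.5
```

Emit:
move_arm(moves=[[0,0,0,0.03,0.019,0.0,0.06],[0,0,0,0.03,0.019,0.0,0.06],[0,0,0,0.03,0.019,0.0,0.06],[0,0,0,0.03,0.019,0.0,0.06]])

```text
clock: 21.9
position: [0.4181, 0.3718, 0.1991]
ee_rot: [0.436, 0.9, -0.0, 0.0]
ft_force: [1.1, 0.0, 0.3]
grip_width: 0.705
```

Run:
```python
from h import *
print(avg(3).round(4))
go(.4172,.375,.002,128.3)
```

```text
[0.4181 0.3719 0.1994]
row [ 0.    0.02 -0.02] [0.003  0.0011 0.1975] | at [0.4181 0.3721 0.1995] yaw 128.3 F [-0.1 -0.4  0.3] grip 0.707 t 22.1
```

Emit:
move_arm(moves=[[0,0,0,0.003,0.001,0.05,0.06],[0,0,0,0.003,0.001,0.1,0.06],[0,0,0,0.003,0.001,0.14,0.06],[0,0,0,0.003,0.001,0.17,0.06],[0,0,0,0.003,0.001,0.185,0.06],[0,0,0,0.003,0.001,0.195,0.06],[0,0,0,0.003,0.001,0.197,0.06],[0,0,0,0.003,0.001,0.197,0.06]])

```text
clock: 22.85
position: [0.4171, 0.3767, 0.0035]
ee_rot: [0.435, 0.9, 0.001, 0.0]
ft_force: [-0.3, -0.5, 1.2]
grip_width: 0.703
```

Emit:
move_arm(moves=[[0,0,0,0,0,0,0.035],[0,0,0,0,0,0,0.035],[0,0,0,0,0,0,0.035],[0,0,0,0,0,0,0.035],[0,0,0,0,0,0,0.035],[0,0,0,0,0,0,0.035]], grip_force=50)

```text
clock: 23.45
position: [0.4174, 0.3769, 0.0041]
ee_rot: [0.435, 0.9, 0.001, 0.001]
ft_force: [-0.8, -0.7, 5.5]
grip_width: 0.504
```

Emit:
move_arm(moves=[[0,0,0,0,0,-0.02,0.035],[0,0,0,0,0,-0.05,0.035],[0,0,0,0,0,-0.1,0.035],[0,0,0,0,0,-0.1,0.035],[0,0,0,0,0,-0.1,0.035]])

```text
clock: 23.95
position: [0.4171, 0.3767, 0.104]
ee_rot: [0.435, 0.9, 0.001, 0.001]
ft_force: [-0.4, -1.3, -4.1]
grip_width: 0.508
```

Run:
```python
from h import *
s=cams.camera("side")[:,:,::-1]
cv2.imwrite("pics/l1.png",cv2.resize(s[100:190,200:310],None,fx=5,fy=5,interpolation=cv2.INTER_CUBIC))
go(.6206,.2829,.105,139.3)
```

```text
row [ 3.000e-02  1.000e-02 -1.092e+01] [-0.1998  0.1023 -0.0024] | at [0.4164 0.376  0.1025] yaw 128.4 F [-0.1 -0.5 -2.5] grip 0.504 t 24.0
```

View pics/l1.png

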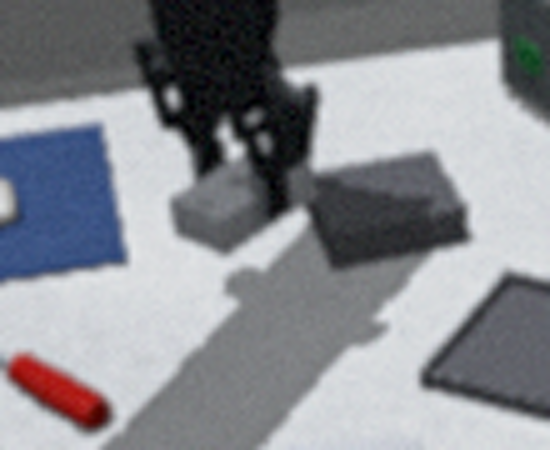

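The side crop shows the insert held level at about (225,205). To the tray next.

Emit:
move_arm(moves=[[0,0,-11,-0.2,0.102,0,0.035],[0,0,-11,-0.2,0.102,0,0.035],[0,0,-11,-0.2,0.102,0,0.035],[0,0,-11,-0.2,0.102,0,0.035],[0,0,-11,-0.2,0.102,0,0.035],[0,0,-11,-0.2,0.102,0,0.035],[0,0,-11,-0.2,0.102,0,0.035],[0,0,-11,-0.2,0.102,0,0.035]])

```text
clock: 24.8
position: [0.619, 0.2837, 0.1013]
ee_rot: [0.346, 0.938, -0.0, -0.001]
ft_force: [-0.6, 1.2, -1.1]
grip_width: 0.501
```

Run:
```python
from h import *
print(avg(2).round(4));go(.6206,.2829,.008,139.3)
```

```text
[0.6192 0.2838 0.1019]
row [-0.03 -0.05  0.19] [-0.0016  0.0002  0.0941] | at [0.6193 0.2838 0.1021] yaw 139.5 F [-1.2  1.  -1.6] grip 0.505 t 24.9
```

Emit:
move_arm(moves=[[0,0,0,-0.0015,0,0.04,0.035],[0,0,0,-0.0015,0,0.075,0.035],[0,0,0,-0.0015,0,0.085,0.035],[0,0,0,-0.0015,0,0.09,0.035],[0,0,0,-0.0015,0,0.0935,0.035],[0,0,0,-0.0015,0,0.0935,0.035],[0,0,0,-0.0015,0,0.0935,0.035]])

```text
clock: 25.6
position: [0.6225, 0.2822, 0.0105]
ee_rot: [0.347, 0.938, 0.001, 0.001]
ft_force: [-0.7, -0.1, -2.2]
grip_width: 0.505
```

Emit:
move_arm(moves=[[0,0,0,0,0,0.0025,0.035],[0,0,0,0,0,0.0025,0.035],[0,0,0,0,0,0.0025,0.06],[0,0,0,0,0,0.0025,0.06],[0,0,0,0,0,0.0025,0.06],[0,0,0,0,0,-0.04,0.06],[0,0,0,0,0,-0.09,0.06],[0,0,0,0,0,-0.14,0.06],[0,0,0,0,0,-0.19,0.06],[0,0,0,0,0,-0.19,0.06]])

```text
clock: 26.6
position: [0.6246, 0.2835, 0.2078]
ee_rot: [0.347, 0.938, 0.005, 0.004]
ft_force: [-0.3, 0.6, -0.4]
grip_width: 0.704
```

Run:
```python
from h import *
im=cams.camera("top");cv2.imwrite("pics/top6.png",im[:,:,::-1]);cv2.imwrite("pics/side6.png",cams.camera("side")[:,:,::-1])
g=cv2.cvtColor(im,cv2.COLOR_RGB2GRAY)
print("M",[(int(a),onz("top",c,.026)[:2].round(4).tolist()) for a,c in findins(g,(270,241))])
go(.4462,.203,.2,-10.5+90)
```

```text
M [(343, [0.491, 0.1569]), (27, [0.4691, 0.1422])]
row [ 1.700e-01 -2.000e-02  5.988e+01] [ 0.0822 -0.1747 -0.0002] | at [0.6223 0.2821 0.2003] yaw 139.4 F [-0.6 -0.5 -1.3] grip 0.707 t 26.7
```

Run:
```python
from h import *
go(.45,.42,.2,79.5)
```

```text
row [ 1.700e-01 -2.000e-02  5.988e+01] [ 2.206e-01 -7.500e-03  1.000e-04] | at [0.6223 0.2821 0.2003] yaw 139.4 F [-0.6 -0.5 -1.3] grip 0.707 t 26.7
```

Emit:
move_arm(moves=[[0,0,60,0.22,-0.008,0,0.06],[0,0,60,0.22,-0.008,0,0.06],[0,0,60,0.22,-0.008,0,0.06],[0,0,60,0.22,-0.008,0,0.06],[0,0,60,0.22,-0.008,0,0.06],[0,0,60,0.22,-0.008,0,0.06],[0,0,60,0.22,-0.008,0,0.06],[0,0,60,0.22,-0.008,0,0.06],[0,0,60,0.22,-0.008,0,0.06],[0,0,60,0.22,-0.008,0,0.06]])

```text
clock: 27.7
position: [0.4495, 0.4185, 0.1982]
ee_rot: [0.768, 0.64, -0.001, 0.0]
ft_force: [-0.3, -0.2, 0.6]
grip_width: 0.703
```

Run:
```python
from h import *
im=cams.camera("top");t=im[:,:,::-1];cv2.imwrite("pics/top7.png",t);s=cams.camera("side")[:,:,::-1];cv2.imwrite("pics/side7.png",s)
g=cv2.cvtColor(im,cv2.COLOR_RGB2GRAY)
print("M",[(int(a),onz("top",c,.026)[:2].round(4).tolist()) for a,c in findins(g,(270,241))])
a=cv2.resize(t[140:265,200:300],None,fx=3,fy=3,interpolation=cv2.INTER_CUBIC)
b=cv2.resize(t[150:225,388:460],None,fx=6.5,fy=6.5,interpolation=cv2.INTER_CUBIC)
h=max(len(a),len(b));f=lambda x:cv2.copyMakeBorder(x,0,h-len(x),0,0,cv2.BORDER_CONSTANT)
cv2.imwrite("pics/d4.png",np.clip(np.hstack([f(a),f(b)]).astype(int)*1.7,0,255).astype(np.uint8))
```

```text
M [(57, [0.4907, 0.2079]), (138, [0.4872, 0.1851]), (217, [0.4735, 0.2215]), (247, [0.4775, 0.1969]), (724, [0.4411, 0.18]), (237, [0.4415, 0.2275]), (405, [0.4458, 0.2028]), (66, [0.4165, 0.2317]), (200, [0.4147, 0.2086]), (89, [0.3898, 0.2636])]
```

View pics/d4.png

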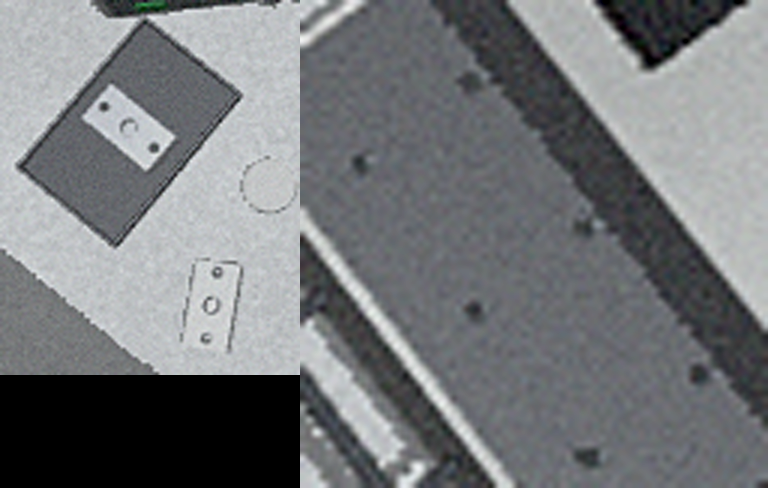

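The insert lies flat inside the tray at (128,127), and the middle insert is unmoved. The dark dowel spots are mostly shadow, so I'll use the side view as well.

Run:
```python
from h import *
s=cv2.imread("pics/side7.png")
for k in[(.5865,-.2487,.014),(.5865,-.2487,.034),(.655,-.2,.02),(.518,-.297,.02)]: print(proj("side",k).round(1))
b=cv2.resize(s[235:335,330:420],None,fx=6,fy=6,interpolation=cv2.INTER_CUBIC).astype(float)
b=np.clip((b-60)*2.0,0,255).astype(np.uint8);cv2.imwrite("pics/d5.png",b)
go(.4462,.203,.2,79.5)
```

```text
[366.  304.7]
[366.5 299.4]
[385.9 280.2]
[344.1 328.4]
row [-0.02  0.02 -0.02] [-0.2126  0.036  -0.0014] | at [0.4496 0.4186 0.1985] yaw 79.5 F [ 0.  -0.1  0.2] grip 0.705 t 27.8
```

View pics/d5.png

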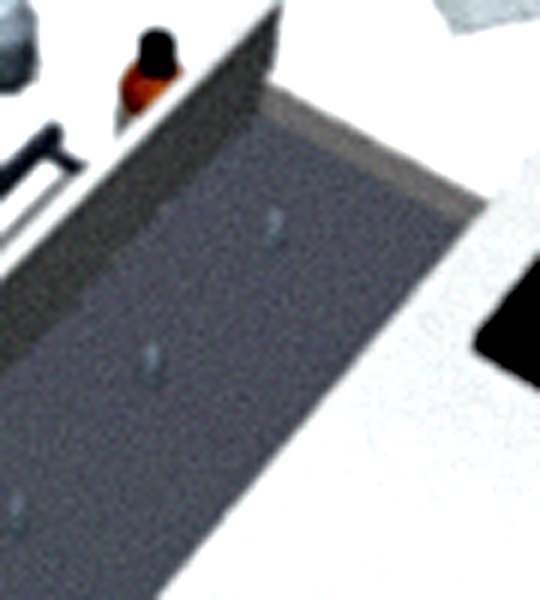

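Run:
```python
from h import *
s=lambda x,y:(330+x/6-.42,235+y/6-.42)
th=np.radians(35.4);lat=np.array([np.cos(th),np.sin(th)]);out=np.array([-lat[1],lat[0]])
H=np.array([.5800,-.2479])  # handle middle before pull
h=np.array([.5115,-.1529]) # bar after pull
hl=H@lat; ho=h@out
for n,(q,k) in enumerate([((275,226),84e-3),((152,363),0),((16,512),-84e-3)]):
    X=onz("side",s(*q),.024)[:2]; 
    o,d=ray("side",s(*q)); L=hl+k; t=(L-o[:2]@lat)/(d[:2]@lat); Y=o+d*t
    print("z-plane: out",(X@out-ho).round(4),"lat-H",(X@lat-hl-k).round(4)," lat-line: out",(Y[:2]@out-ho).round(4),"z",Y[2].round(4))
t=cv2.imread("pics/top7.png",0)
# top-view projections of candidate dowels
for k in(84e-3,0,-84e-3):
    for O in(-.121+.032,-.121-.032):
        c=lat*(hl+k)+out*(ho+O)
        print([tuple(((proj("top",[*c,z])+.5-[388,150])*6.5+[300,0]).round(0)) for z in(.014,.034)])
print("nest2",(lat*hl+out*(ho-.121)).round(4), "panel ref L/Q lat",[(np.array(q)@lat-hl).round(4) for q in((.7294,-.186),(.476,-.3706))])
```

```text
z-plane: out -0.0898 lat-H 0.007  lat-line: out -0.0936 z 0.0333
z-plane: out -0.0902 lat-H 0.0047  lat-line: out -0.0931 z 0.0313
z-plane: out -0.0898 lat-H 0.0037  lat-line: out -0.0927 z 0.0309
[(np.float64(364.0), np.float64(173.0)), (np.float64(373.0), np.float64(165.0))]
[(np.float64(473.0), np.float64(92.0)), (np.float64(484.0), np.float64(82.0))]
[(np.float64(478.0), np.float64(319.0)), (np.float64(489.0), np.float64(313.0))]
[(np.float64(587.0), np.float64(236.0)), (np.float64(600.0), np.float64(229.0))]
[(np.float64(593.0), np.float64(467.0)), (np.float64(606.0), np.float64(463.0))]
[(np.float64(703.0), np.float64(383.0)), (np.float64(718.0), np.float64(378.0))]
nest2 [ 0.5822 -0.2511] panel ref L/Q lat [np.float64(0.1576), np.float64(-0.1559)]
```

Emit:
move_arm(moves=[[0,0,0,-0.2125,0.036,0,0.06],[0,0,0,-0.2125,0.036,0,0.06],[0,0,0,-0.2125,0.036,0,0.06],[0,0,0,-0.2125,0.036,0,0.06],[0,0,0,-0.2125,0.036,0,0.06],[0,0,0,-0.2125,0.036,0,0.06],[0,0,0,-0.2125,0.036,0,0.06],[0,0,0,-0.2125,0.036,0,0.06]])

```text
clock: 28.6
position: [0.4455, 0.205, 0.1988]
ee_rot: [0.769, 0.64, 0.0, -0.0]
ft_force: [-0.3, -0.4, -0.1]
grip_width: 0.7
```

Run:
```python
from h import *
print(avg(2).round(4));go(.4462,.203,.003,79.5)
```

```text
[0.4455 0.2049 0.1987]
row [-0.02 -0.01  0.02] [-0.0016  0.0011  0.1957] | at [0.4455 0.2048 0.1987] yaw 79.5 F [ 0.2  0.7 -0.6] grip 0.703 t 28.7
```

Emit:
move_arm(moves=[[0,0,0,-0.0018,0.0009,0.05,0.06],[0,0,0,-0.0018,0.0009,0.1,0.06],[0,0,0,-0.0018,0.0009,0.14,0.06],[0,0,0,-0.0018,0.0009,0.17,0.06],[0,0,0,-0.0018,0.0009,0.185,0.06],[0,0,0,-0.0018,0.0009,0.194,0.06],[0,0,0,-0.0018,0.0009,0.196,0.06],[0,0,0,-0.0018,0.0009,0.196,0.06]])

```text
clock: 29.5
position: [0.4466, 0.202, 0.0033]
ee_rot: [0.769, 0.639, 0.0, -0.0]
ft_force: [0.8, -0.6, -0.7]
grip_width: 0.704
```

Run:
```python
from h import *
print(avg(3).round(4));go(.4462,.203,.004,79.5)
```

```text
[0.447  0.202  0.0038]
row [ 0.08 -0.07 -0.11] [ 0.0009 -0.001  -0.0001] | at [0.447  0.2019 0.0039] yaw 79.4 F [ 0.3 -0.   0.3] grip 0.704 t 29.6
```

Emit:
move_arm(moves=[[0,0,0,0,0,0,0.035],[0,0,0,0,0,0,0.035],[0,0,0,0,0,0,0.035],[0,0,0,0,0,0,0.035],[0,0,0,0,0,0,0.035],[0,0,0,0,0,0,0.035],[0,0,0,0,0,0,0.035]], grip_force=50)

```text
clock: 30.35
position: [0.447, 0.2019, 0.0039]
ee_rot: [0.77, 0.639, 0.001, 0.0]
ft_force: [-0.5, -0.5, 6.9]
grip_width: 0.505
```

Run:
```python
from h import *
print(avg(4).round(4));go(.4462,.203,.15,79.5)
```

```text
[0.447  0.2019 0.0039]
row [ 0.07 -0.07 -0.12] [ 0.0011 -0.0008 -0.1461] | at [0.447  0.2019 0.0039] yaw 79.4 F [-1.9 -0.6  6.2] grip 0.501 t 30.6
```

Emit:
move_arm(moves=[[0,0,0,0,0,-0.03,0.035],[0,0,0,0,0,-0.08,0.035],[0,0,0,0,0,-0.13,0.035],[0,0,0,0,0,-0.15,0.035],[0,0,0,0,0,-0.15,0.035],[0,0,0,0,0,-0.15,0.035]])

```text
clock: 31.15
position: [0.446, 0.2013, 0.1525]
ee_rot: [0.77, 0.639, -0.0, 0.0]
ft_force: [-0.4, 0.5, -3.3]
grip_width: 0.505
```

Run:
```python
from h import *
go(.587,-.2503,.154,35.2)
```

```text
row [ 0.    0.   44.18] [-0.4178  0.2218 -0.0015] | at [0.446  0.2013 0.1525] yaw 79.4 F [-0.4  0.5 -3.3] grip 0.505 t 31.1
```

Emit:
move_arm(moves=[[0,0,44.2,-0.418,0.222,0,0.035],[0,0,44.2,-0.418,0.222,0,0.035],[0,0,44.2,-0.418,0.222,0,0.035],[0,0,44.2,-0.418,0.222,0,0.035],[0,0,44.2,-0.418,0.222,0,0.035],[0,0,44.2,-0.418,0.222,0,0.035],[0,0,44.2,-0.418,0.222,0,0.035],[0,0,44.2,-0.418,0.222,0,0.035],[0,0,44.2,-0.418,0.222,0,0.035],[0,0,44.2,-0.418,0.222,0,0.035]])

```text
clock: 32.15
position: [0.586, -0.2554, 0.1501]
ee_rot: [0.954, 0.3, -0.002, 0.0]
ft_force: [-0.5, -0.1, -1.8]
grip_width: 0.502
```

Run:
```python
from h import *
avg(3);go(.587,-.2503,.09,35.2)
```

```text
row [-0.15  0.2  -0.21] [ 0.0021 -0.0007  0.06  ] | at [ 0.586  -0.2521  0.15  ] yaw 35.0 F [-0.   0.7 -1.5] grip 0.505 t 32.3
```

Emit:
move_arm(moves=[[0,0,0,0.002,-0.0005,0,0.035],[0,0,0,0.002,-0.0005,0.03,0.035],[0,0,0,0.002,-0.0005,0.06,0.035],[0,0,0,0.002,-0.0005,0.08,0.035],[0,0,0,0.002,-0.0005,0.095,0.035],[0,0,0,0.002,-0.0005,0.095,0.035]])

```text
clock: 32.9
position: [0.5876, -0.2468, 0.0555]
ee_rot: [0.953, 0.303, -0.002, -0.001]
ft_force: [-0.2, 0.1, -2.7]
grip_width: 0.508
```

Run:
```python
from h import *
print(avg(3).round(4));go(.587,-.2503,.04,35.2)
s=cams.camera("side")[:,:,::-1];cv2.imwrite("pics/side8.png",s)
b=cv2.resize(s[235:335,320:430],None,fx=6,fy=6,interpolation=cv2.INTER_CUBIC).astype(float)
cv2.imwrite("pics/d6.png",np.clip((b-30)*1.5,0,255).astype(np.uint8))
```

```text
[ 0.5891 -0.2481  0.0582]
row [ 0.07 -0.06  0.01] [-0.0032 -0.0001  0.0191] | at [ 0.5896 -0.2486  0.0591] yaw 35.2 F [-0.2  0.8 -1.7] grip 0.504 t 33.0
```

Emit:
move_arm(moves=[[0,0,0,0,0,0,0.035],[0,0,0,0,0,0,0.035],[0,0,0,0,0,0,0.035],[0,0,0,0,0,0,0.035]])

```text
clock: 33.5
position: [0.5889, -0.2488, 0.058]
ee_rot: [0.953, 0.302, 0.0, 0.0]
ft_force: [0.4, 0.3, -2.9]
grip_width: 0.506
```

Run:
```python
from h import *
print(avg(3).round(4));go(.587,-.2503,.04,35.2)
```

```text
[ 0.5888 -0.2487  0.0579]
row [-0.01 -0.   -0.02] [-0.0024  0.0003  0.0179] | at [ 0.5888 -0.2487  0.0579] yaw 35.2 F [ 0.6  0.3 -1.7] grip 0.503 t 33.6
```

Now settled. Next I correct the position and lower to just above the floor of the dowel tops (bottom at about 32 mm), reading the force.

Emit:
move_arm(moves=[[0,0,0,-0.0024,0.0003,0,0.035],[0,0,0,-0.0024,0.0003,0.006,0.035],[0,0,0,-0.0024,0.0003,0.012,0.035],[0,0,0,-0.0024,0.0003,0.018,0.035],[0,0,0,-0.0024,0.0003,0.022,0.035],[0,0,0,-0.0024,0.0003,0.022,0.035],[0,0,0,-0.0024,0.0003,0.022,0.035]])

```text
clock: 34.35
position: [0.5871, -0.2503, 0.0358]
ee_rot: [0.953, 0.302, -0.0, -0.0]
ft_force: [-0.3, -1.0, -1.8]
grip_width: 0.505
```

Run:
```python
from h import *
print(avg(3).round(4));go(.587,-.2503,.04,35.2)
```

```text
[ 0.5872 -0.2504  0.0361]
row [ 0.02 -0.02 -0.02] [-0.0002 -0.0003 -0.0038] | at [ 0.5873 -0.2504  0.0362] yaw 35.2 F [-0.8 -0.3 -1.8] grip 0.508 t 34.5
```

Emit:
move_arm(moves=[[0,0,0,0,0,0.002,0.035],[0,0,0,0,0,0.004,0.035],[0,0,0,0,0,0.006,0.035],[0,0,0,0,0,0.006,0.035],[0,0,0,0,0,0.006,0.035]])

```text
clock: 35.0
position: [0.587, -0.2503, 0.0298]
ee_rot: [0.953, 0.302, -0.0, -0.0]
ft_force: [-1.1, -0.3, -0.9]
grip_width: 0.504
```

Emit:
move_arm(moves=[[0,0,0,0,0,0.003,0.035],[0,0,0,0,0,0.006,0.035],[0,0,0,0,0,0.009,0.035],[0,0,0,0,0,0.0115,0.035],[0,0,0,0,0,0.0115,0.035],[0,0,0,0,0,0.0115,0.035]])

```text
clock: 35.6
position: [0.587, -0.2504, 0.0182]
ee_rot: [0.953, 0.302, -0.0, 0.0]
ft_force: [-0.4, -0.0, -2.5]
grip_width: 0.503
```

Emit:
move_arm(moves=[[0,0,0,0,0,0.0005,0.035],[0,0,0,0,0,0.0005,0.058],[0,0,0,0,0,0.0005,0.058],[0,0,0,0,0,0.0005,0.058],[0,0,0,0,0,-0.04,0.058],[0,0,0,0,0,-0.09,0.058],[0,0,0,0,0,-0.14,0.03],[0,0,0,0,0,-0.15,0.023],[0,0,0,0,0,-0.15,0.023]])

```text
clock: 36.5
position: [0.5883, -0.2509, 0.1709]
ee_rot: [0.953, 0.302, 0.002, 0.001]
ft_force: [-0.6, -0.1, -1.1]
grip_width: 0.27
```

Run:
```python
from h import *
s=cams.camera("side")[:,:,::-1];cv2.imwrite("pics/side9.png",s)
b=cv2.resize(s[225:335,320:430],None,fx=5,fy=5,interpolation=cv2.INTER_CUBIC).astype(float)
cv2.imwrite("pics/d7.png",np.clip((b-30)*1.3,0,255).astype(np.uint8))
go(.5115,-.1529,.165,125.5)
```

```text
row [-1.000e-02 -7.000e-02  8.969e+01] [-0.0057 -0.1233  0.0034] | at [ 0.5872 -0.2504  0.1685] yaw 35.2 F [-0.4 -0.3 -0.1] grip 0.273 t 36.5
```

View pics/d7.png

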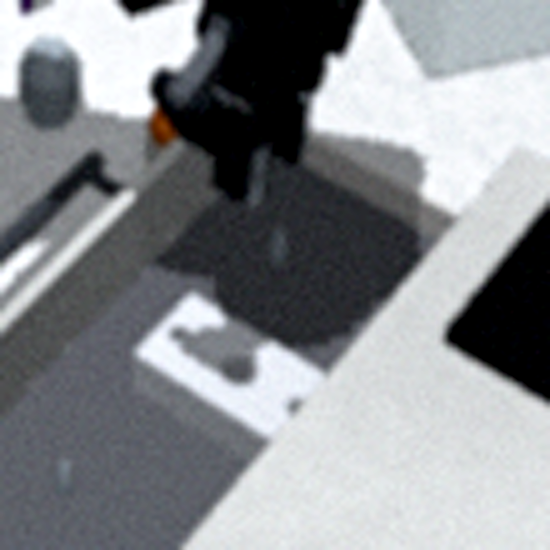

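The insert is seated flat on nest 2 with its top level, at about (235,365). Next I push the drawer shut with closed fingers against the handle's outer side.

Emit:
move_arm(moves=[[0,0,0,-0.006,-0.05,0,0.0],[0,0,0,-0.006,-0.1,0,0.0],[0,0,0,-0.006,-0.158,0,0.0],[0,0,0,-0.006,-0.158,0,0.0],[0,0,0,-0.006,-0.158,0,0.0],[0,0,0,-0.006,-0.158,0.04,0.0],[0,0,0,-0.006,-0.158,0.08,0.0],[0,0,0,-0.006,-0.158,0.11,0.0],[0,0,0,-0.006,-0.158,0.13,0.0],[0,0,0,-0.006,-0.158,0.13,0.0]])

```text
clock: 37.55
position: [0.4889, -0.1258, 0.0347]
ee_rot: [0.953, 0.301, -0.003, -0.001]
ft_force: [0.0, 0.1, 0.8]
grip_width: -0.002
```

Run:
```python
from h import *
p=avg(3);print(p.round(4),"out of bar",((p[:2]-[.5115,-.1529])@[-.576,.817]).round(4));go(.5793,-.2494,.037,35.2)
```

```text
[ 0.491  -0.1257  0.0379] out of bar 0.034
row [ 0.04 -0.01 -0.08] [0.0004 0.1516 0.002 ] | at [ 0.4918 -0.1256  0.0389] yaw 35.1 F [0.6 0.1 0.6] grip 0.004 t 37.7
```

Emit:
move_arm(moves=[[0,0,0,0,0.01,0,0.0],[0,0,0,0,0.02,0,0.0],[0,0,0,0,0.035,0,0.0],[0,0,0,0,0.05,0,0.0],[0,0,0,0,0.065,0,0.0],[0,0,0,0,0.08,0,0.0],[0,0,0,0,0.095,0,0.0],[0,0,0,0,0.11,0,0.0],[0,0,0,0,0.12,0,0.0],[0,0,0,0,0.125,0,0.0]])

```text
clock: 38.7
position: [0.5637, -0.2283, 0.0385]
ee_rot: [0.953, 0.302, 0.0, 0.0]
ft_force: [-2.1, 1.4, 1.4]
grip_width: -0.001
```

Emit:
move_arm(moves=[[0,0,0,0,0.003,0,0.0],[0,0,0,0,0.006,0,0.0],[0,0,0,0,0.009,0,0.0],[0,0,0,0,0.012,0,0.0],[0,0,0,0,0.014,0,0.0],[0,0,0,0,0.016,0,0.0],[0,0,0,0,0.016,0,0.0]])

```text
clock: 39.4
position: [0.5725, -0.2402, 0.0383]
ee_rot: [0.953, 0.302, 0.0, 0.0]
ft_force: [-0.4, -0.8, -0.9]
grip_width: -0.005
```

Emit:
move_arm(moves=[[0,0,0,0,0.002,0,0.0],[0,0,0,0,0.003,0,0.0],[0,0,0,0,0.004,0,0.0],[0,0,0,0,0.005,0,0.0],[0,0,0,0,0.006,0,0.0],[0,0,0,0,0.006,0,0.0]])

```text
clock: 40.0
position: [0.5744, -0.2425, 0.0382]
ee_rot: [0.953, 0.303, -0.001, -0.002]
ft_force: [-11.0, 9.0, 9.4]
grip_width: -0.001
```

Emit:
move_arm(moves=[[0,0,0,0,0.002,0,0.0],[0,0,0,0,0.003,0,0.0],[0,0,0,0,0.004,0,0.0],[0,0,0,0,0.005,0,0.0],[0,0,0,0,0.005,0,0.0],[0,0,0,0,0.005,0,0.0]])

```text
clock: 40.6
position: [0.5746, -0.2428, 0.038]
ee_rot: [0.953, 0.303, -0.004, -0.006]
ft_force: [-29.2, 24.0, 26.9]
grip_width: -0.004
```

The stop is felt: the force climbs with no motion. The drawer travelled about 8 mm past its starting point, which matches the initial gap I measured. Back off and do a final check.

Emit:
move_arm(moves=[[0,0,0,0,-0.015,0,0.0],[0,0,0,0,-0.04,0,0.0],[0,0,0,0,-0.05,0,0.0],[0,0,0,0,-0.05,-0.04,0.0],[0,0,0,0,-0.05,-0.09,0.0],[0,0,0,0,-0.05,-0.14,0.0],[0,0,0,0,-0.05,-0.16,0.0],[0,0,0,-0.1,-0.05,-0.16,0.0],[0,0,0,-0.15,-0.05,-0.16,0.0],[0,0,0,-0.15,-0.05,-0.16,0.0]])

```text
clock: 41.6
position: [0.4262, -0.2958, 0.1989]
ee_rot: [0.953, 0.302, 0.001, 0.001]
ft_force: [0.6, -1.1, 0.3]
grip_width: 0.003
```

Run:
```python
from h import *
t=cams.camera("top")[:,:,::-1];s=cams.camera("side")[:,:,::-1]
cv2.imwrite("pics/topf.png",t)
a=np.clip(cv2.resize(t[90:270,195:475],None,fx=1.7,fy=1.7,interpolation=cv2.INTER_CUBIC).astype(int)*1.7,0,255).astype(np.uint8)
b=cv2.resize(s[150:350,270:410],None,fx=2,fy=2,interpolation=cv2.INTER_CUBIC)
h=max(len(a),len(b));f=lambda x:cv2.copyMakeBorder(x,0,h-len(x),0,0,cv2.BORDER_CONSTANT)
cv2.imwrite("pics/f.png",np.hstack([f(a),f(b)]));print(manip.get_obs()["position"])
```

```text
[ 0.42213378 -0.30015246  0.1993467 ]
```

View pics/f.png

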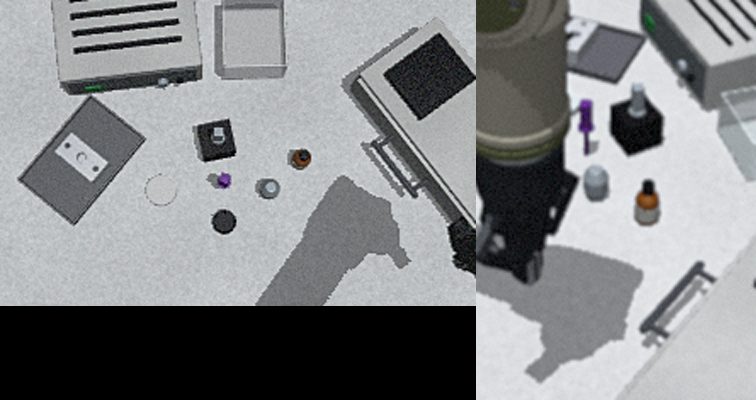

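The final view shows:
- The drawer is shut flush.
- The insert is flat in the tray at (82,157).
- The rod is upright in its stand at (217,135).
- The oil, objective, cap and dish are unmoved.

Handing in.

```bash
python3 -c "
from workcell import manip
print(manip.hand_in())"
```

```text
the job is handed in; nothing more can be done
None
```

The job is done and handed in at about 42 s of the 210 s allowed; the hand-in gave no verdict.

**Gauging:** There were two inserts on the bench, with the lens cap in the right place.
- The left insert bottomed with the rod tip at about 13.5 mm, so its pocket is shallow (insert_b).
- The middle insert bottomed about 10 mm lower, so its pocket is full depth (insert_c).

**Placing:** insert_b is flat on the tray floor and insert_c is seated on the middle dowel pair (nest 2). It went down over the dowels with no resisting force. The rod is back in its stand.

**Drawer:** I pulled it out only about 0.126 m, slightly under the stated 0.13 m. At that point the front panel was a few mm from the oil bottle, and the dowels had enough clearance. I then pushed it to its stop; the push force rose to about 38 N across the drawer with no further movement, so it is shut.

**Last checks:** The final pictures show the drawer flush, the rod upright, and the oil, objective, cap, dish and purple rod where they started. I did not measure the rod's final height or look at insert_c after shutting the drawer.

**Disagreements:** The dowel spots seen from above were biased by shadow, giving 69 mm between dowels instead of 64 mm. The drawer's sideways position also differed by about 4 mm between two methods, so I used the position from both cameras, and it fitted.

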